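# Make up two baking kits

### The arm

A 6-joint arm with a two-finger parallel gripper is mounted at the origin on the work surface. World frame = base frame: x ahead of the robot, y to its left, z up, the work surface at z = 0. Lengths are in m, angles in rad, forces in N, time in s.
With the tool pointing down it reaches from about 0.35 to 0.775 m from the base axis. Payload 7.3 kg.
Tool frame: the origin (TCP) lies at the very end of the fingers, on their centre line; the grasp point (between the pads) lies 19 mm behind it (ctrl.grip_point_offset is the distance from the TCP to the grasp point, in m); z points along the fingers, y is the direction in which the jaws open and shut (so a half turn about z gives the same grasp; the last joint's range is limited). The gripper opens to 92 mm and grips with 3 to 60 N. Pads are 19 mm wide; open, the fingers measure 130 mm over their backs; the gripper's body (75 mm by 190 mm) begins 47 mm behind the grasp point.
Start: joints at [-1.358, 0.342, 1.524, -0, 1.275, -0.146], TCP at [0.184, -0.492, 0.197] pointing down, gripper open.
Joint ranges: [-2.53, 2.53], [-0.77, 2.02], [0.04, 2.7], [-1, 4.14], [0.28, 2.66], [-3.11, 3.11]. Speed limits (rad/s): [2.57, 2.57, 3.14, 3.14, 3.14, 3.14].

### API

Orientations are given as a unit quaternion [x, y, z, w].
In Python, from plant import ctrl gives the robot as it stands. The module is installed in compiled form; this text tells all that it offers.
- The arm moves only by the tool apply_moves, never from a script. Its argument "increments" is a list that holds one entry, the list of rows, each a list of 6 numbers: the shift along the tool's x, y, z in m, then the turn, a rotation vector about the tool's x, y, z in units of 5 degrees (1.0 is 5 degrees). A call has 1 to 20 rows; each row shifts and turns the pose as measured when the row begins, along the tool's axes as they then stand; what a row does not reach is not made up. A row lasts 1/10 s, in which the tool goes at most 50 mm and 8.59 degrees, less where a joint would pass 70% of its speed; a pose out of reach is approached as far as the arm can. A call is refused whole if a number of a shift passes 0.05 or a number of a turn 1, either way. A call with a gripper value outside its range is refused whole. "grip" is the opening, from -1 (shut) to 1 (fully open), set as the call begins (left out, the last holds). The fingers move at their own pace and stop on an object; "newtons" is the grip in N (left out, the last holds). Time passes only in rows, so rows that do not move let the fingers close. It gives the time, the measured TCP pose, the force and the opening at its end, in the units of the state.
- ctrl.state(): the state, without advancing time (a new reading comes with each control period).
- ctrl.get_image(name): name is "side" or "top"; returns a dict with "frame" (384x512x3 uint8, red, green, blue), "fx", "fy", "cx", "cy" (pixels), "R" (3x3) and "t" (3): a world point X has camera coordinates R X + t. Camera axes: x right, y down, z forward; pixel columns grow to the right and rows downward; lengths in m; the calibration is good to about 2 mm. A picture is of the moment at which its call begins. There is no depth.
- ctrl.hand_in(): hands the job in, once; it reports no verdict.
The state is a dict: "t": time; "qpos": joint angles; "qd": joint speeds; "effort": joint torques, N m; "eef_pos": TCP position; "ee_rot": TCP orientation; "force": force on the tool from outside, world axes, zero at the start; "ft_torque": the same for the moment, N m; "grip_width": finger opening in m.
Only numpy, scipy, OpenCV 4.12 (cv2) and the standard library are available. Lean on these libraries where they do the work, as an engineer would, in place of code of your own. Each camera call takes 0.05 s, during which the arm holds its last target.

### The job

Make up the two baking kits. In the big three-bay tray, lay the bamboo spatula flat along the long bay, stand the large muffin cup in the wider of the two short bays and the squat jar in the narrower one; in the small two-bay tray, stand the small muffin cup in the wider bay and the slim shaker in the narrower one. Everything must rest flat on the floor of its bay, cups, jar and shaker upright, and the ring cutter, the egg cup and the bamboo spoon stay where they are.

Things in the scene. Friction and masses are not known exactly. Their poses are not given: they have to be found in the camera images.
- spatula: Bamboo spatula with a square-ended flat blade, loose, lying flat, 150 long, about 30 g. Origin: mid-length on the underside, within 5 mm of the centre of mass; x points to the blade, z up. Handle x = -75 to +25, 14 wide, 14 high (grip across it at the origin); blade x = +25 to +75, 38 wide, 6 thick.
- large_cup: Large pink silicone muffin cup, loose, open side up: 45 high, outside diameter 52 at the foot and 62 at the rim, wall 4, firm (rigid). About 40 g; can be gripped across the outside near the rim. Origin: centre of the underside, z up.
- small_cup: Small pink silicone muffin cup, loose, open side up: 34 high, outside diameter 38 at the foot and 46 at the rim, wall 4, firm (rigid). About 25 g; can be gripped across the outside near the rim. Origin: centre of the underside, z up.
- squat_jar: Squat closed glass jar with a plain steel lid, loose, upright: 40 high, glass diameter 44, lid diameter 46 and 12 high. About 120 g. Origin: centre of the underside, z up.
- shaker: Slim steel cylindrical shaker with small holes in its flat top and a dark band, loose, upright: 60 high, diameter 34. About 110 g. Origin: centre of the underside, z up.
- big_tray: Big kit tray, grey floor, white rim and dividers, fixed, 188 (x) by 192 (y), three bays. Origin: centre of the underside. Bay floors 4 above the counter; walls 6 thick, tops 10 above the counter. Bays (inside x by y; centre x, y): long 90 by 180 at (-43, 0); wider short bay 80 by 100 at (48, -40); narrower short bay 80 by 74 at (48, 53).
- small_tray: Small kit tray, same make, fixed to the counter, 88 (x) by 148 (y), two bays. Origin: centre of the underside. The floor is 4 above the counter, walls 6 thick with tops 10 above the counter. Wider bay: inside 76 (x) by 76 (y), centre at (0, -30). Narrower bay: 76 (x) by 54 (y), centre at (0, 41).
- cutter: Steel ring cutter, loose, not part of a kit, to be left in place: outside diameter 58, inside 52, 30 high, open through. Origin: centre of the underside, z up.
- egg_cup: White ceramic egg cup, loose, not part of a kit, to be left in place: 50 high, diameter 46 at the rim, 42 at the foot. Origin: centre of the underside, z up.
- spoon: Bamboo spoon with a round bowl end, loose, not part of a kit, to be left in place: 145 long, the same handle as the spatula's (x = -75 to +25, 14 wide and high), round end of diameter 44 and 8 thick centred at x = +47. Origin on the underside at the handle's x = 0, z up; x points to the round end.
There are look-alikes about, which are no part of the job. Leave any blue or red look-alike of the small_cup alone.

How it is judged:
By the outcome, as a careful person would: the job done as asked, in the order asked, and still so for the second after the job is handed in, with the robot touching nothing.
It also fails if it takes over 128 s, if anything falls off the work surface, if the arm or the gripper's body presses on something with over 40 N, if the wrist force passes 120 N, or if a joint passes its speed limit or range.

## Working session

There is one attempt and no reset: what is moved stays moved. The work goes in short steps, Python scripts to look and compute and a tool call to move; the robot and the scene stay as the last step left them, time stands still between calls to the robot, and variables do not carry over. Pictures are saved under pics/ and viewed, and the job is handed in when it is done.

Besides the shell and the picture viewer there is one more tool, called as name(argument=value, ...), one argument or row to a line, values as JSON. apply_moves: Moves the arm, as the interface text tells. Its arguments: {"type":"object","properties":{"increments":{"type":"array"},"grip":{"type":"number"},"newtons":{"type":"number"}},"required":["increments"]}

```bash
mkdir -p pics
cat > h.py <<'E'
import numpy as np, cv2
from plant import ctrl
def grab(n,tag):
    d=ctrl.get_image(n); cv2.imwrite(f'pics/{tag}.png',cv2.cvtColor(d['frame'],cv2.COLOR_RGB2BGR))
    np.savez(f'pics/{tag}.npz',**{k:np.array(v) for k,v in d.items()}); return d
def load(tag): return dict(np.load(f'pics/{tag}.npz'))
def ray(d,u,v,z):
    R,t=np.array(d['R']),np.array(d['t']); c=-R.T@t
    r=R.T@np.array([(u-d['cx'])/d['fx'],(v-d['cy'])/d['fy'],1]); return c+r*(z-c[2])/r[2]
def proj(d,X):
    p=np.array(d['R'])@np.array(X)+np.array(d['t']); return d['fx']*p[0]/p[2]+d['cx'],d['fy']*p[1]/p[2]+d['cy']
E
python3 - <<'E'
from h import *
for n in('top','side'):
    d=grab(n,n+'0'); print(n,-d['R'].T@d['t'],d['fx'],d['R'])
    cv2.imwrite(f'pics/{n}0b.png',cv2.resize(cv2.imread(f'pics/{n}0.png'),(800,600),interpolation=cv2.INTER_CUBIC))
print(ctrl.state(),ctrl.grip_point_offset)
E
```

```text
top [0.48777702 0.00174333 0.98556081] 383.46761005207014 [[ 0.00685655 -0.99995855  0.00598988]
 [-0.997858   -0.00723161 -0.06501633]
 [ 0.06505695 -0.00553126 -0.99786622]]
side [ 0.41769286 -0.66363654  0.83034638] 460.4758694724255 [[ 0.97827363 -0.20693641 -0.01257077]
 [-0.16455032 -0.73815287 -0.654258  ]
 [ 0.12611065  0.64211188 -0.75616694]]
{'t': 0.1, 'qpos': array([-1.35801025e+00,  3.42670485e-01,  1.52489692e+00, -1.84301451e-06,
        1.27539614e+00, -1.45998338e-01]), 'qd': array([-1.74225036e-05, -3.58930247e-03, -1.72098209e-03, -2.03615717e-03,
       -7.41442761e-04, -1.18033123e-03]), 'effort': array([ 2.56430882e-03, -4.32004738e+01, -2.44694620e+01,  7.19361333e-02,
        5.26263379e-02, -4.50610310e-05]), 'eef_pos': array([ 0.18428429, -0.49117658,  0.19681401]), 'ee_rot': array([ 9.83952045e-01,  1.78431791e-01, -2.37663964e-05, -6.85035569e-04]), 'force': array([-0.92469472, -0.34663688, -0.43481196]), 'ft_torque': array([-0.03546451,  0.03262301, -0.0392456 ]), 'grip_width': 0.09140317927709425} 0.0188
```

View pics/top0b.png

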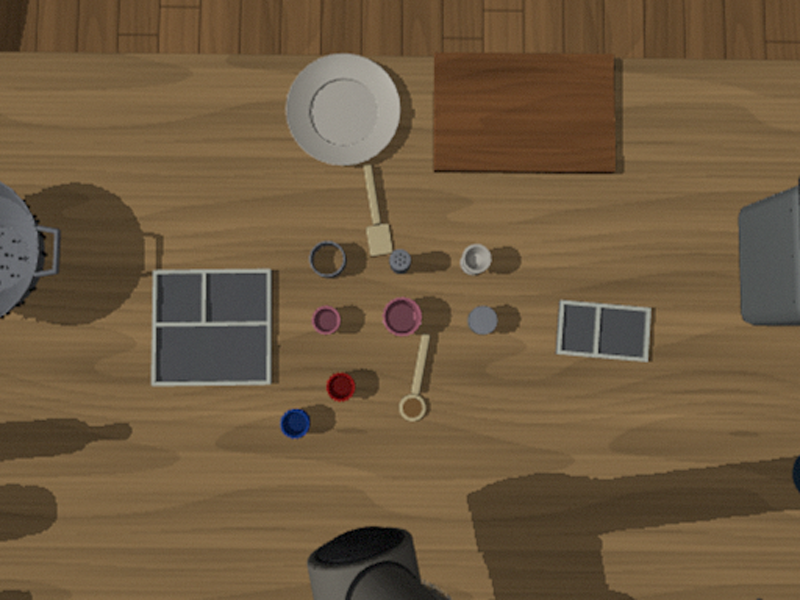

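View pics/side0b.png

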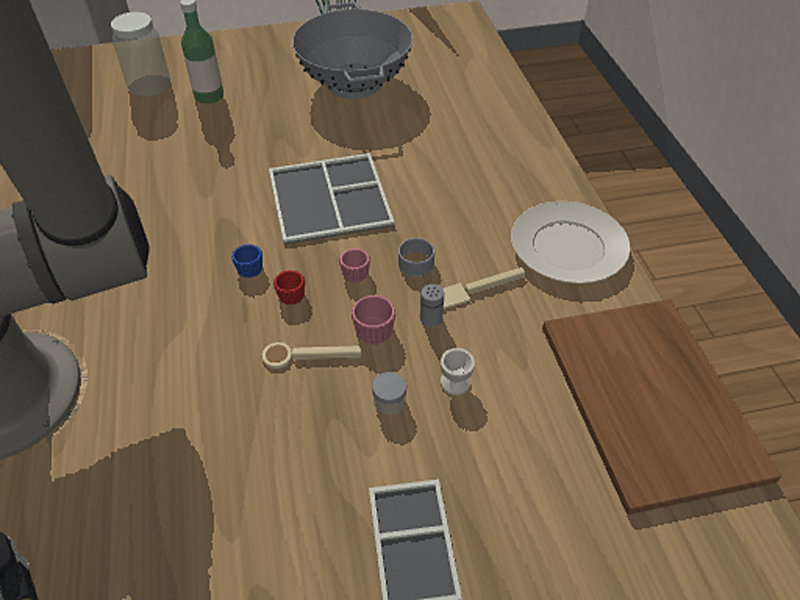

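The top view (800x600 scaling) shows:
- **Trays:** big tray at (212,327), small tray at (604,331).
- **Cups:** small pink cup (326,320), large pink cup (402,316). The look-alikes are red (341,387) and blue (295,424).
- **Other targets:** jar (483,320), shaker (400,261), and the spatula with its square blade at (378,240).
- **To leave alone:** spoon with its round end at (412,407), cutter (328,260) and egg cup (476,260).

Next I'll measure them.

```bash
cat > meas.py <<'E'
from h import *
import sys
def blobs(d,m,amin=60):
    n,l,s,c=cv2.connectedComponentsWithStats(m.astype(np.uint8)); return [(l==i,s[i],c[i]) for i in range(1,n) if s[i][4]>amin]
def hsv(d): return cv2.cvtColor(d['frame'],cv2.COLOR_RGB2HSV).astype(int)
E
python3 - <<'E'
from meas import *
d=load('top0'); s=load('side0')
f=hsv(d);H,S,V=f[...,0],f[...,1],f[...,2]
pink=((H>155)&(H<177)&(S>60))
for m,st,c in blobs(d,pink): print('pink',st,c,[ray(d,*c,z)[:2].round(4) for z in(.034,.045)])
gray=(S<45)&(V>70)
for m,st,c in blobs(d,gray): print('gray',st,c.round(1),ray(d,*c,.01)[:2].round(3))
wood=(H>18)&(H<32)&(V>150)&(S<120)
for m,st,c in blobs(d,wood,30): print('wood',st,c.round(1),ray(d,*c,.01)[:2].round(3))
for n,(x,y,w,h) in dict(a=(190,90,150,190),).items():
    im=cv2.imread('pics/top0.png')[y:y+h,x:x+w]; cv2.imwrite('pics/cropA.png',cv2.resize(im,None,fx=3.15,fy=3.15,interpolation=cv2.INTER_CUBIC))
E
```

```text
pink [245 191  25  24 461] [257.09544469 202.22125813] [array([ 0.5295, -0.0011]), array([ 0.529, -0.001])]
pink [200 196  18  18 241] [208.49792531 204.36099585] [array([0.5233, 0.1194]), array([0.5229, 0.1181])]
gray [ 183   34   73   72 4092] [219.4  69.6] [0.875 0.099]
gray [   0  116   37   87 1654] [ 11.7 158.6] [0.638 0.627]
gray [ 473  119   39   88 3034] [492.9 165.2] [ 0.63  -0.607]
gray [198 154  23  23  95] [209.9 165.5] [0.624 0.12 ]
gray [295 157  20  19 294] [304.  165.8] [ 0.625 -0.121]
gray [249 160  14  13 152] [255.5 166. ] [0.623 0.004]
gray [  97  172   77   75 5301] [136.7 209.6] [0.51  0.304]
gray [ 356  192   61   40 1912] [386.5 211.4] [ 0.51  -0.331]
gray [299 196  20  18 272] [308.6 204.5] [ 0.526 -0.132]
gray [197 360  41  24 554] [212.6 371.8] [0.11  0.106]
gray [225 373  14  11  81] [230.5 379.5] [0.092 0.061]
wood [ 200   35   56   69 2187] [228.7  67.6] [0.881 0.075]
wood [233 106  10  37 138] [237.2 124. ] [0.732 0.052]
wood [235 144  16  19 235] [242. 153.] [0.657 0.038]
wood [304 157  10  16  64] [309.  164.4] [ 0.628 -0.134]
wood [263 215  11  37 148] [268.3 233. ] [ 0.453 -0.03 ]
wood [256 253  16  17  66] [262.7 260.6] [ 0.383 -0.016]
```

View pics/cropA.png

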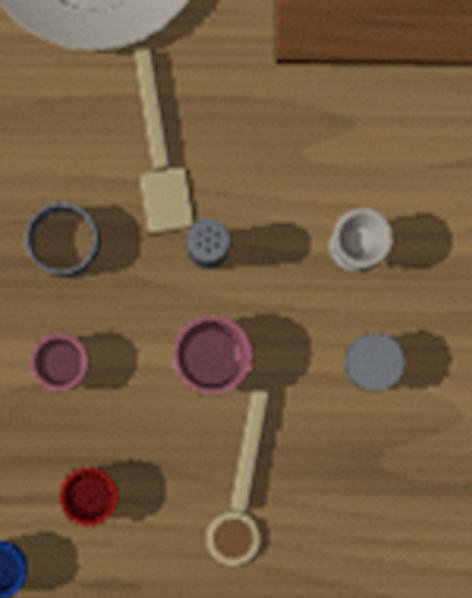

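The crop confirms which items are the targets: the square-ended spatula, the perforated shaker, the flat-lidded jar, and the pink cups in both sizes. Now precise positions, cross-checked against the side view.

Run:
```python
from meas import *
d=load('top0'); s=load('side0')
def rectw(d,m,z):
    c=max(cv2.findContours(m.astype(np.uint8),cv2.RETR_EXTERNAL,cv2.CHAIN_APPROX_NONE)[0],key=len).reshape(-1,2)
    w=np.array([ray(d,u,v,z)[:2] for u,v in c],np.float32); return cv2.minAreaRect(w*1000), cv2.minEnclosingCircle(w*1000)
def pick(v,u,cond):
    for m,st,c in blobs(d,cond,30):
        if m[v-1:v+2,u-1:u+2].any(): return m
f=hsv(d);H,S,V=f[...,0],f[...,1],f[...,2]
gray=(S<45)&(V>70)
for n,p in dict(big=(209,137),small=(211,386)).items():
    m=max((b for b in blobs(d,gray) if abs(b[2][0]-p[1])<15 and abs(b[2][1]-p[0])<15),key=lambda b:b[1][4])[0]
    m=cv2.morphologyEx(m.astype(np.uint8),cv2.MORPH_CLOSE,np.ones((5,5)))
    print(n,rectw(d,m,.01)[0])
wood=(H>18)&(H<32)&(V>150)&(S<120)
bl=[b for b in blobs(d,wood,30)]
for u,v,z in((237,124,.014),(242,153,.006),(268,233,.014)):
    m=min(bl,key=lambda b:abs(b[2][0]-u)+abs(b[2][1]-v))[0]; print('wood',rectw(d,m,z)[0])
pink=((H>155)&(H<177)&(S>60))
for m,st,c in blobs(d,pink):
    z=.045 if st[4]>400 else .034
    print('pink',rectw(d,m,z))
# dark/gray steel tops: local crops
for n,u,v,r,z in(('shaker',256,167,11,.06),('jar',309,205,13,.04)):
    cr=np.zeros_like(H,bool);cr[v-r:v+r+1,u-r:u+r+1]=1
    b=d['frame'].astype(int); m=cr&((b[...,2]-b[...,0])>-8)
    bb=max(blobs(d,m,20),key=lambda q:q[1][4]); print(n,bb[1],bb[2],rectw(d,bb[0],z),ray(d,*bb[2],z).round(4))
for n,X in dict(shak=(.61,.004,.06),jar=(.52,-.128,.04),lc=(.529,-.001,.045),sc=(.523,.119,.034)).items(): print(n,np.round(proj(s,X),1))
fs=hsv(s);H,S,V=fs[...,0],fs[...,1],fs[...,2]
for m,st,c in blobs(s,(H>155)&(H<177)&(S>60)): print('side pink',st,c.round(1))
cv2.imwrite('pics/cropS.png',cv2.resize(cv2.imread('pics/side0.png')[140:290,140:340],(800,600),interpolation=cv2.INTER_CUBIC))
```

```text
big ((511.7763977050781, 307.89996337890625), (188.28448486328125, 192.94326782226562), 0.653114378452301)
small ((509.709228515625, -329.5085754394531), (150.57986450195312, 88.19461822509766), 85.20986938476562)
wood ((731.0009155273438, 51.809471130371094), (94.62903594970703, 10.8699951171875), 10.442090034484863)
wood ((657.6505126953125, 38.483734130859375), (45.7452507019043, 34.26436233520508), 9.984756469726562)
wood ((453.1275939941406, -29.801546096801758), (10.078084945678711, 93.08757019042969), 79.64921569824219)
pink (((528.3673095703125, -0.8285236358642578), (56.49319839477539, 58.92760467529297), 0.4180382490158081), ((528.722412109375, -0.8241613507270813), 30.23322868347168))
pink (((523.0004272460938, 119.41224670410156), (42.266990661621094, 41.917259216308594), 45.66045379638672), ((523.2064819335938, 119.22545623779297), 21.891094207763672))
shaker [250 160  13  15 160] [255.725  166.8625] (((613.9880981445312, 2.2548208236694336), (34.24945831298828, 29.174564361572266), 0.44560691714286804), ((613.983154296875, 3.610114336013794), 18.216142654418945)) [0.6143 0.0029 0.06  ]
jar [300 196  18  18 263] [308.56653992 204.52471483] (((524.5236206054688, -128.01597595214844), (42.024810791015625, 42.07379913330078), 89.98600769042969), ((524.6476440429688, -128.100341796875), 22.915348052978516)) [ 0.5244 -0.1282  0.04  ]
shak [273.  187.5]
jar [246.1 247.2]
lc [238.3 199.5]
sc [226.3 166.2]
side pink [218 159  18  21 314] [226.7 169. ]
side pink [225 189  28  31 671] [238.7 203.7]
```

View pics/cropS.png

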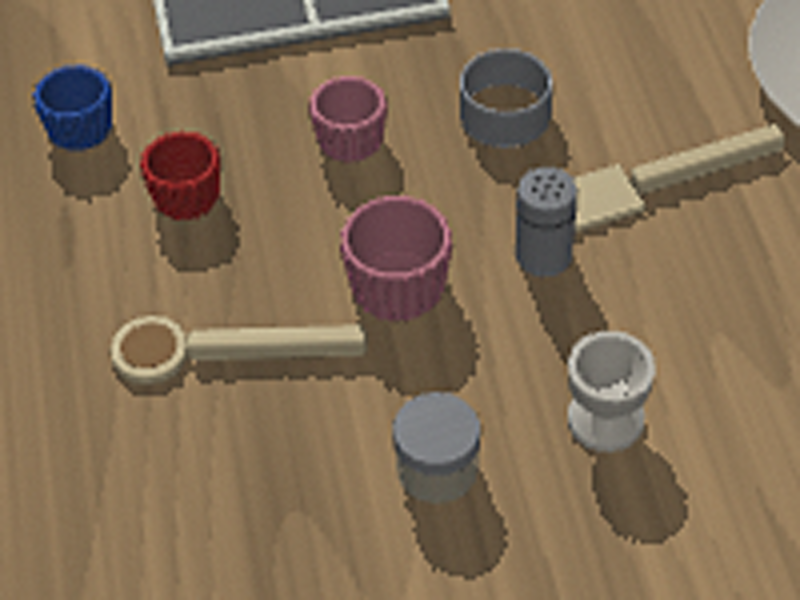

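```bash
cat > go.py <<'E'
from h import *
from scipy.spatial.transform import Rotation as Ro
import sys
def rel(x,y,z,phi):
    s=ctrl.state(); R=Ro.from_quat(s['ee_rot']); p=s['eef_pos']
    a=np.radians(phi); T=Ro.from_matrix(np.array([[np.cos(a),np.sin(a),0],[np.sin(a),-np.cos(a),0],[0,0,-1]]))
    tx=R.as_matrix()[:,0]
    print('t',round(s['t'],2),'pos',(p*1000).round(1),'phi',np.degrees(np.arctan2(tx[1],tx[0])).round(2),'w',round(s['grip_width']*1000,1),'F',np.round(s['force'],1))
    print('turn first (5deg units)',((R.inv()*T).as_rotvec(degrees=True)/5).round(3))
    dw=np.array([x,y,z])/1000-p
    print('shift after turn, tool axes',(T.as_matrix().T@dw).round(4),' before turn',(R.as_matrix().T@dw).round(4))
if __name__=='__main__': rel(*map(float,sys.argv[1:5]))
E
python3 go.py 706.6 47.4 100 10.3
```

```text
t 0.1 pos [ 184.3 -491.2  196.8] phi 20.56 w 91.4 F [-0.9 -0.3 -0.4]
turn first (5deg units) [-1.600e-02 -1.000e-03  2.051e+00]
shift after turn, tool axes [ 0.6102 -0.4365  0.0968]  before turn [ 0.6782 -0.3207  0.0974]
```

apply_moves(
  increments=[
    [[0,0,0,0,0,0.7],[0,0,0,0,0,0.7],[0,0,0,0,0,0.65],[0.036,-0.026,0,0,0,0],[0.036,-0.026,0,0,0,0],[0.036,-0.026,0,0,0,0],[0.036,-0.026,0,0,0,0],[0.036,-0.026,0,0,0,0],[0.036,-0.026,0,0,0,0],[0.036,-0.026,0,0,0,0],[0.036,-0.026,0,0,0,0],[0.036,-0.026,0,0,0,0],[0.036,-0.026,0,0,0,0],[0.036,-0.026,0,0,0,0],[0.036,-0.026,0,0,0,0],[0.036,-0.026,0,0,0,0],[0.036,-0.026,0,0,0,0],[0.036,-0.026,0,0,0,0],[0.036,-0.026,0,0,0,0],[0,0,0,0,0,0]],
  ],
  grip=-0.1,
  newtons=20,
)

```text
t: 2.1
eef_pos: [0.6964, 0.0394, 0.1877]
ee_rot: [0.997, 0.083, -0.005, -0.005]
force: [-1.3, -0.6, -1.0]
grip_width: 0.0419
```

```bash
python3 go.py 706.6 47.4 40 10.3
```

```text
t 2.1 pos [696.4  39.4 187.7] phi 9.54 w 41.9 F [-1.3 -0.6 -1. ]
turn first (5deg units) [-0.133  0.114 -0.152]
shift after turn, tool axes [ 0.0114 -0.0061  0.1477]  before turn [ 0.0128 -0.0046  0.1477]
```

apply_moves(
  increments=[
    [[0,0,0,-0.133,0.114,-0.15],[0.0114,-0.006,0.028,0,0,0],[0,0,0.03,0,0,0],[0,0,0.03,0,0,0],[0,0,0.03,0,0,0],[0,0,0.025,0,0,0],[0,0,0,0,0,0]],
  ],
)

```text
t: 2.8
eef_pos: [0.7032, 0.0424, 0.0407]
ee_rot: [0.996, 0.09, 0.0, 0.002]
force: [-0.4, -0.6, 0.2]
grip_width: 0.0413
```

```bash
python3 go.py 706.6 47.4 2.5 10.3
```

```text
t 2.8 pos [703.2  42.4  40.7] phi 10.38 w 41.3 F [-0.4 -0.6  0.2]
turn first (5deg units) [ 0.055 -0.006  0.016]
shift after turn, tool axes [ 0.0042 -0.0043  0.0382]  before turn [ 0.0042 -0.0045  0.0382]
```

apply_moves(
  increments=[
    [[0.0042,-0.0043,0,0.055,0,0],[0,0,0.012,0,0,0],[0,0,0.012,0,0,0],[0,0,0.01,0,0,0],[0,0,0.003,0,0,0],[0,0,0,0,0,0]],
  ],
)

```text
t: 3.4
eef_pos: [0.709, 0.046, 0.0067]
ee_rot: [0.996, 0.09, 0.004, 0.001]
force: [-0.2, -0.5, 0.1]
grip_width: 0.0415
```

```bash
python3 go.py 706.6 47.4 2.5 10.3; python3 -c "
from h import *
grab('side','s1');cv2.imwrite('pics/s1c.png',cv2.resize(cv2.imread('pics/s1.png')[100:260,230:430],(750,600),interpolation=cv2.INTER_CUBIC))"
```

```text
t 3.4 pos [709.   46.    6.7] phi 10.32 w 41.5 F [-0.2 -0.5  0.1]
turn first (5deg units) [ 0.022 -0.094  0.005]
shift after turn, tool axes [-0.0021 -0.0018  0.0042]  before turn [-0.0021 -0.0018  0.0041]
```

View pics/s1c.png

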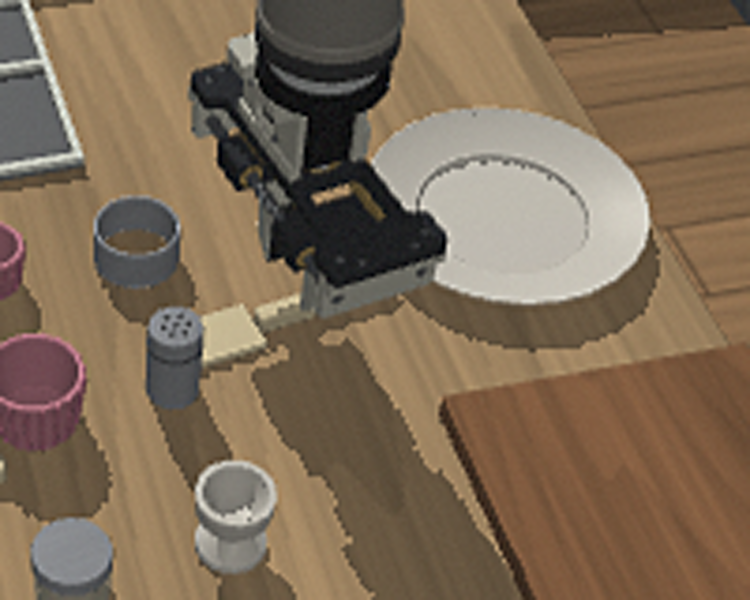

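The jaws straddle the handle beside the blade, and nothing else is touched. Down 3 mm more, then close.

apply_moves(
  increments=[
    [[-0.002,-0.0018,0.003,0,-0.09,0],[0,0,0.001,0,0,0]],
  ],
)

```text
t: 3.65
eef_pos: [0.7071, 0.0476, 0.0034]
ee_rot: [0.996, 0.09, 0.001, 0.001]
force: [-0.2, -0.3, -0.7]
grip_width: 0.041
```

apply_moves(
  increments=[
    [[0,0,0,0,0,0],[0,0,0,0,0,0],[0,0,0,0,0,0],[0,0,0,0,0,0],[0,0,0,0,0,0],[0,0,0,0,0,0],[0,0,0,0,0,0]],
  ],
  grip=-1,
  newtons=25,
)

```text
t: 4.35
eef_pos: [0.7076, 0.0476, 0.0042]
ee_rot: [0.996, 0.09, 0.001, 0.001]
force: [-0.3, -0.0, 0.3]
grip_width: 0.0007
```

```bash
python3 go.py 706.6 47.4 2.5 10.3
```

```text
t 4.35 pos [707.6  47.6   4.2] phi 10.34 w 0.7 F [-0.3 -0.   0.3]
turn first (5deg units) [ 0.03  -0.028  0.007]
shift after turn, tool axes [-0.001   0.      0.0017]  before turn [-0.001   0.      0.0017]
```

The opening is 0.7 mm, so the handle isn't gripped. I need to look.

```bash
python3 -c "
from h import *
grab('side','s2');cv2.imwrite('pics/s2c.png',cv2.resize(cv2.imread('pics/s2.png')[120:240,270:420],(750,600),interpolation=cv2.INTER_CUBIC))
grab('top','t2');cv2.imwrite('pics/t2c.png',cv2.resize(cv2.imread('pics/t2.png')[80:200,180:330],(750,600),interpolation=cv2.INTER_CUBIC))"
```

```text
(no output)
```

View pics/s2c.png

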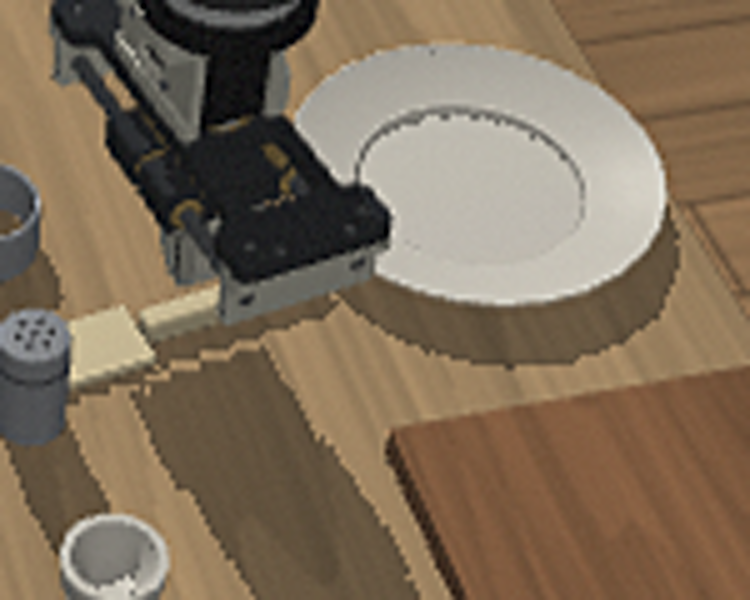

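View pics/t2c.png

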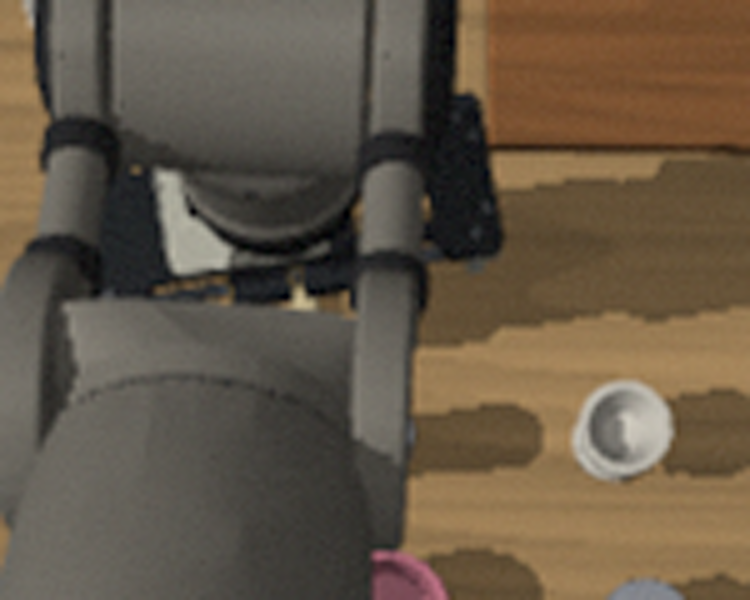

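Run:
```python
from h import *
d=load('s2')
a=np.radians(10.34);xx=np.array([np.cos(a),np.sin(a),0]);yy=np.array([np.sin(a),-np.cos(a),0])
o=np.array([.7076,.0476,0])
def P(n,X):
    u,v=proj(d,X); print(n,round((u-270)*5),round((v-120)*5))
P('tcp',o+[0,0,.004]);
for s in(-1,1):
  for w in(-1,1):
    P(f'body {s} {w}',o+s*.095*yy+w*.0375*xx+[0,0,.070])
    P(f'finger {s} {w}',o+s*.02*yy+w*.0095*xx+[0,0,.004])
for k in(-.075,0,.025,.05,.075): P(f'spat {k}',np.array([.7066,.0474,.0])-k*xx)
```

```text
tcp 185 317
body -1 -1 38 114
finger -1 -1 149 295
body -1 1 176 74
finger -1 1 183 284
body 1 -1 221 388
finger 1 -1 186 351
body 1 1 372 338
finger 1 1 221 340
spat -0.075 318 280
spat 0 182 323
spat 0.025 136 338
spat 0.05 89 353
spat 0.075 42 368
```

```bash
python3 -c "
from h import *
for t in('s1','s2'):
    cv2.imwrite(f'pics/{t}d.png',cv2.resize(cv2.imread(f'pics/{t}.png')[135:205,275:355],(800,700))[:600])"
```

```text
(no output)
```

View pics/s1d.png

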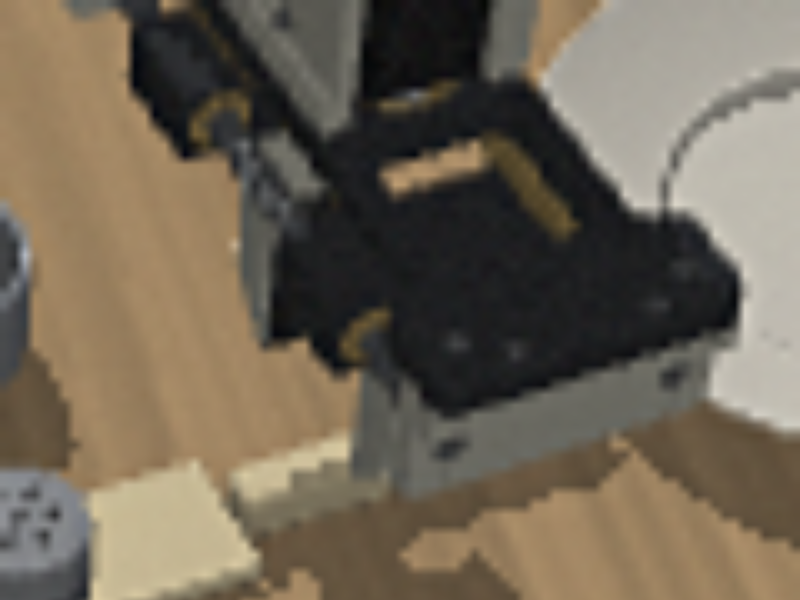

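View pics/s2d.png

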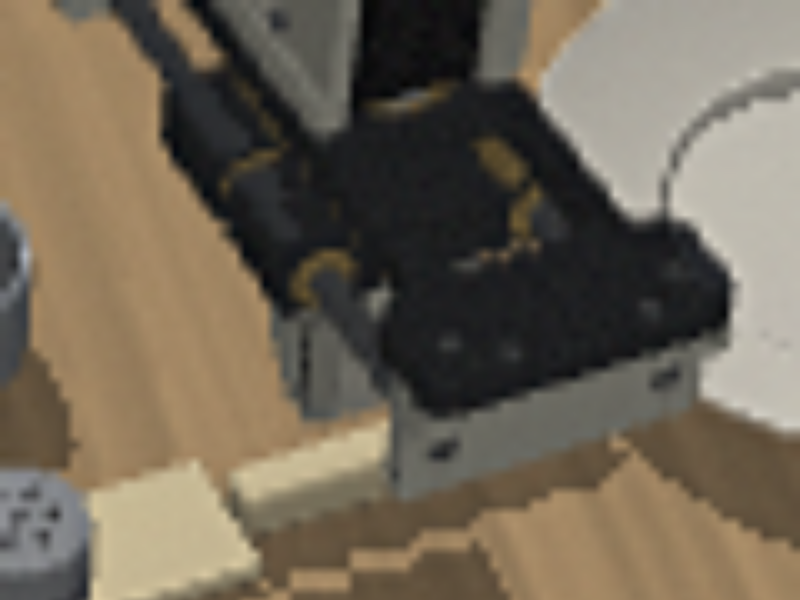

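Run:
```python
from h import *
d=load('s2')
for z in(0,.004,.014,.02,.025,.03,.04): print(z,(ray(d,275+33.5,135+41.5,z)*1000).round(0), 'left corner',(ray(d,275+30,135+41.8,z)*1000).round(0))
d=load('s1')
for z in(.0067,.02,.025,.03): print(z,'far finger bottom',(ray(d,275+26.5,135+34.5,z)*1000).round(0),'near',(ray(d,275+36.5,135+47.5,z)*1000).round(0))
print(np.round(ctrl.state()['qpos'],4))
```

```text
0 [719.  73.   0.] left corner [711.  73.  -0.]
0.004 [718.  69.   4.] left corner [709.  70.   4.]
0.014 [714.  60.  14.] left corner [706.  61.  14.]
0.02 [712.  55.  20.] left corner [704.  56.  20.]
0.025 [710.  50.  25.] left corner [702.  51.  25.]
0.03 [709.  46.  30.] left corner [700.  47.  30.]
0.04 [705.  37.  40.] left corner [697.  38.  40.]
0.0067 far finger bottom [707.  93.   7.] near [718.  46.   7.]
0.02 far finger bottom [702.  81.  20.] near [713.  34.  20.]
0.025 far finger bottom [701.  77.  25.] near [712.  30.  25.]
0.03 far finger bottom [699.  72.  30.] near [710.  26.  30.]
[-0.0398  0.8522  1.1612 -0.0022  1.1252  1.3516]
```

The fingers closed in the air above the handle: the closed tips project to about z = 28 mm, but the arm reports 4 mm. I'll open and descend in tiny force-watched steps to settle the discrepancy.

apply_moves(
  increments=[
    [[0,0,0,0,0,0],[0,0,0,0,0,0],[0,0,0,0,0,0],[0,0,0,0,0,0],[0,0,0.002,0,0,0],[0,0,0.002,0,0,0],[0,0,0.001,0,0,0]],
  ],
  grip=0,
)

```text
t: 5.15
eef_pos: [0.7077, 0.0476, -0.0012]
ee_rot: [0.996, 0.09, 0.001, 0.001]
force: [0.5, 0.6, -0.4]
grip_width: 0.045
```

```bash
python3 go.py 706.6 47.4 2.5 10.3; python3 -c "
from h import *
grab('side','s3');cv2.imwrite('pics/s3d.png',cv2.resize(cv2.imread('pics/s3.png')[135:195,275:355],(800,600)))"
```

```text
t 5.15 pos [707.7  47.6  -1.2] phi 10.34 w 45.0 F [ 0.5  0.6 -0.4]
turn first (5deg units) [ 0.03  -0.03   0.007]
shift after turn, tool axes [-0.0011  0.     -0.0037]  before turn [-0.0011  0.     -0.0037]
```

View pics/s3d.png

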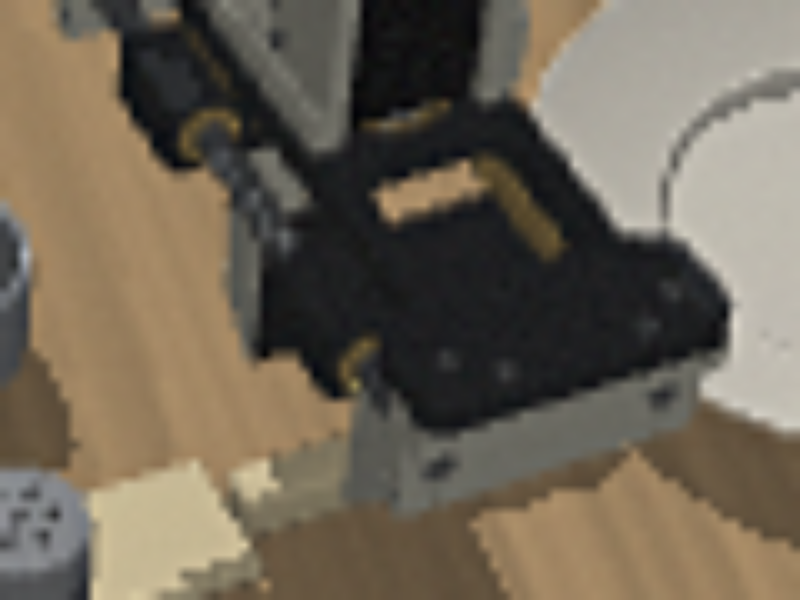

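Reported z = -1.2 mm with no contact, so the reported height reads about 20 mm low. Continuing down carefully.

apply_moves(
  increments=[
    [[0,0,0.003,0,0,0],[0,0,0.003,0,0,0],[0,0,0.003,0,0,0],[0,0,0.001,0,0,0]],
  ],
)

```text
t: 5.6
eef_pos: [0.7075, 0.0476, -0.0123]
ee_rot: [0.996, 0.09, 0.001, 0.001]
force: [-0.4, -0.6, 0.3]
grip_width: 0.0461
```

```bash
python3 go.py 706.6 47.4 2.5 10.3; python3 -c "
from h import *
grab('side','s4');cv2.imwrite('pics/s4d.png',cv2.resize(cv2.imread('pics/s4.png')[135:195,275:355],(800,600)))"
```

```text
t 5.6 pos [707.5  47.6 -12.3] phi 10.33 w 46.1 F [-0.4 -0.6  0.3]
turn first (5deg units) [ 0.029 -0.025  0.007]
shift after turn, tool axes [-0.001   0.     -0.0148]  before turn [-0.0009  0.     -0.0148]
```

View pics/s4d.png

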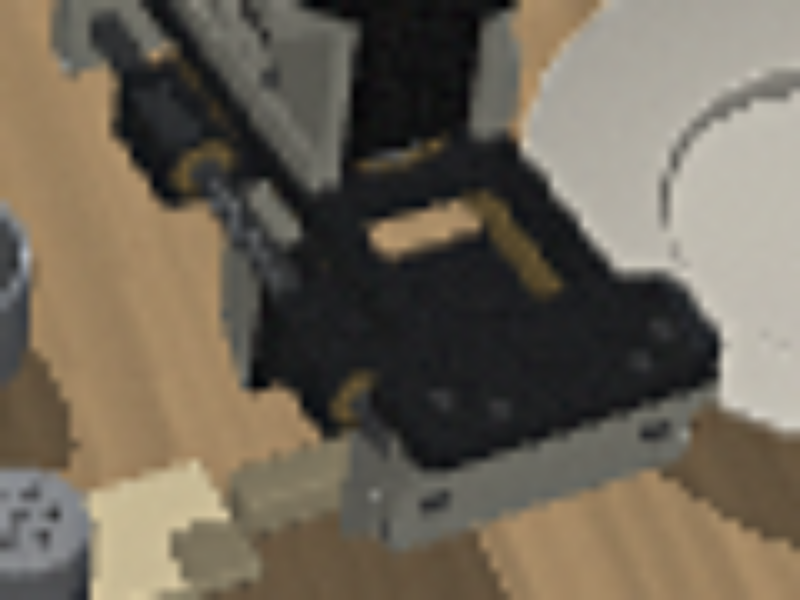

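apply_moves(
  increments=[
    [[0,0,0.002,0,0,0],[0,0,0.002,0,0,0],[0,0,0.001,0,0,0],[0,0,0,0,0,0]],
  ],
)

```text
t: 6.05
eef_pos: [0.7076, 0.0476, -0.0178]
ee_rot: [0.996, 0.09, 0.001, 0.001]
force: [0.0, -1.4, -0.3]
grip_width: 0.0458
```

```bash
python3 go.py 706.6 47.4 2.5 10.3
```

```text
t 6.05 pos [707.6  47.6 -17.8] phi 10.34 w 45.8 F [ 0.  -1.4 -0.3]
turn first (5deg units) [ 0.029 -0.025  0.008]
shift after turn, tool axes [-0.001   0.     -0.0203]  before turn [-0.001   0.0001 -0.0203]
```

apply_moves(
  increments=[
    [[0,0,0.001,0,0,0],[0,0,0.001,0,0,0],[0,0,0,0,0,0]],
  ],
)

```text
t: 6.35
eef_pos: [0.7077, 0.0475, -0.0198]
ee_rot: [0.996, 0.09, 0.001, 0.001]
force: [0.1, -0.2, -0.5]
grip_width: 0.0459
```

apply_moves(
  increments=[
    [[0,0,0.001,0,0,0],[0,0,0.001,0,0,0],[0,0,0,0,0,0]],
  ],
)

```text
t: 6.65
eef_pos: [0.7078, 0.0476, -0.0218]
ee_rot: [0.996, 0.09, 0.001, 0.001]
force: [0.2, -0.1, -0.3]
grip_width: 0.0457
```

```bash
python3 go.py 706.6 47.4 2.5 10.3;  python3 -c "
from h import *
grab('side','s5');cv2.imwrite('pics/s5d.png',cv2.resize(cv2.imread('pics/s5.png')[135:195,275:355],(800,600)))"
```

```text
t 6.65 pos [707.8  47.6 -21.8] phi 10.34 w 45.7 F [ 0.2 -0.1 -0.3]
turn first (5deg units) [ 0.03  -0.03   0.007]
shift after turn, tool axes [-0.0012 -0.     -0.0243]  before turn [-0.0011  0.     -0.0244]
```

View pics/s5d.png

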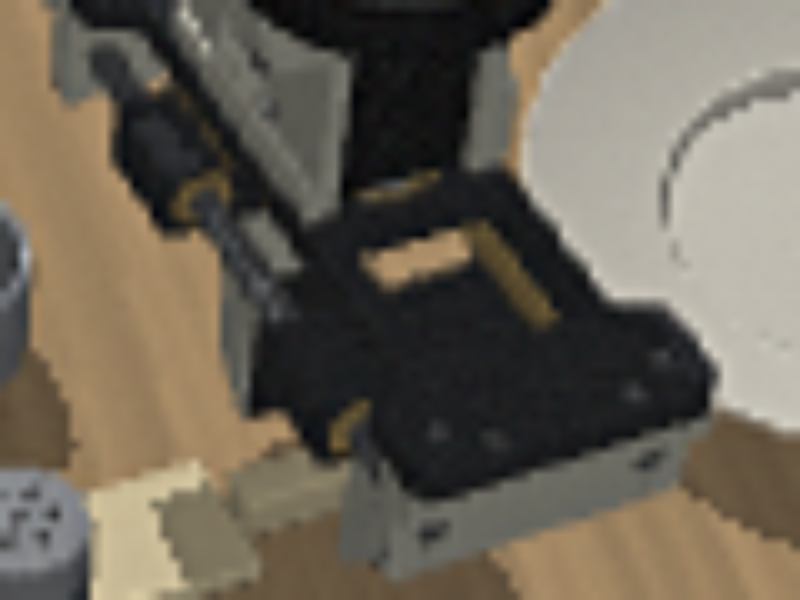

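Run:
```python
from h import *
d=load('s5')
for z in(0,.005,.01,.015): 
    f=ray(d,275+24.,135+41,z)*1000;n=ray(d,275+36,135+56.3,z)*1000
    print(z,f.round(0),n.round(0),((f+n)/2).round(1),np.linalg.norm(f-n).round(1))
```

```text
0 [697.  79.   0.] [711.  24.   0.] [704.   51.8   0. ] 56.7
0.005 [695.  75.   5.] [709.  20.   5.] [702.3  47.5   5. ] 56.4
0.01 [694.  70.  10.] [707.  16.  10.] [700.6  43.2  10. ] 56.0
0.015 [692.  66.  15.] [706.  12.  15.] [698.9  38.9  15. ] 55.7
```

apply_moves(
  increments=[
    [[0,0,0.001,0,0,0],[0,0,0.001,0,0,0],[0,0,0,0,0,0]],
  ],
)

```text
t: 7.0
eef_pos: [0.7078, 0.0476, -0.0239]
ee_rot: [0.996, 0.09, 0.002, 0.001]
force: [-0.1, 0.2, 0.4]
grip_width: 0.046
```

apply_moves(
  increments=[
    [[0,0,0,0,0,0],[0,0,0,0,0,0],[0,0,0,0,0,0],[0,0,0,0,0,0],[0,0,0,0,0,0],[0,0,0,0,0,0]],
  ],
  grip=-1,
  newtons=25,
)

```text
t: 7.6
eef_pos: [0.7079, 0.0475, -0.0239]
ee_rot: [0.996, 0.09, 0.002, 0.001]
force: [0.5, -0.1, 0.1]
grip_width: 0.0132
```

```bash
python3 go.py 706.6 47.4 2.5 10.3
```

```text
t 7.6 pos [707.9  47.5 -23.9] phi 10.34 w 13.2 F [ 0.5 -0.1  0.1]
turn first (5deg units) [ 0.031 -0.033  0.007]
shift after turn, tool axes [-0.0013 -0.0001 -0.0264]  before turn [-0.0012 -0.     -0.0264]
```

Gripped at 13.2 mm. The z report is about 27 mm low here, so I'll place relative to the grasp height. Lift next.

apply_moves(
  increments=[
    [[0,0,-0.01,0,0,0],[0,0,-0.025,0,0,0],[0,0,-0.03,0,0,0],[0,0,-0.03,0,0,0],[0,0,-0.02,0,0,0],[0,0,0,0,0,0]],
  ],
)

```text
t: 8.2
eef_pos: [0.7072, 0.0478, 0.0976]
ee_rot: [0.996, 0.09, 0.001, 0.001]
force: [1.2, 1.0, -0.4]
grip_width: 0.014
```

apply_moves(
  increments=[
    [[0,0,0,0,0,-1],[0,0,0,0,0,-1],[0,0,0,0,0,-1],[0,0,0,0,0,-1],[0,0,0,0,0,-1],[0,0,0,0,0,-1],[0,0,0,0,0,-1],[0,0,0,0,0,-1],[0,0,0,0,0,-1],[0,0,0,0,0,-1],[0,0,0,0,0,-1],[0,0,0,0,0,-1],[0,0,0,0,0,-1],[0,0,0,0,0,-1],[0,0,0,0,0,-1],[0,0,0,0,0,-1],[0,0,0,0,0,0]],
  ],
)

```text
t: 9.9
eef_pos: [0.698, 0.0481, 0.0799]
ee_rot: [0.684, 0.729, -0.008, -0.008]
force: [-0.7, 0.3, -0.8]
grip_width: 0.0137
```

```bash
python3 go.py 468.8 307.4 60 90.65
```

```text
t 9.9 pos [698.   48.1  79.9] phi 93.65 w 13.7 F [-0.7  0.3 -0.8]
turn first (5deg units) [-0.249  0.003  0.601]
shift after turn, tool axes [ 0.2619 -0.2263  0.0199]  before turn [ 0.2734 -0.2118  0.0245]
```

apply_moves(
  increments=[
    [[0,0,0,-0.25,0,0.6],[0.026,-0.0225,0,0,0,0],[0.026,-0.0225,0,0,0,0],[0.026,-0.0225,0,0,0,0],[0.026,-0.0225,0,0,0,0],[0.026,-0.0225,0,0,0,0],[0.026,-0.0225,0,0,0,0],[0.026,-0.0225,0,0,0,0],[0.026,-0.0225,0,0,0,0],[0.026,-0.0225,0,0,0,0],[0.02,-0.018,0,0,0,0],[0,0,0,0,0,0]],
  ],
)

```text
t: 11.1
eef_pos: [0.4667, 0.3101, 0.0723]
ee_rot: [0.717, 0.697, -0.003, -0.002]
force: [0.8, -0.3, 0.0]
grip_width: 0.0134
```

```bash
python3 go.py 468.8 307.4 20 90.65;  python3 -c "
from h import *
grab('top','t6');cv2.imwrite('pics/t6c.png',cv2.resize(cv2.imread('pics/t6.png')[120:300,60:300],(800,600)))
grab('side','s6');cv2.imwrite('pics/s6c.png',cv2.resize(cv2.imread('pics/s6.png')[60:210,120:320],(800,600)))"
```

```text
t 11.1 pos [466.7 310.1  72.3] phi 88.44 w 13.4 F [ 0.8 -0.3  0. ]
turn first (5deg units) [-0.089  0.022 -0.442]
shift after turn, tool axes [-0.0027  0.0021  0.0523]  before turn [-0.0025  0.0026  0.0523]
```

View pics/t6c.png

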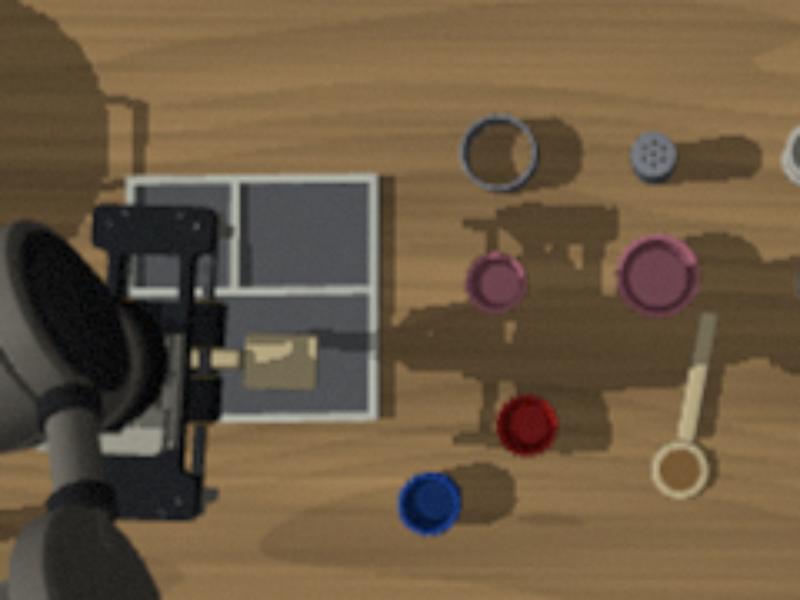

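View pics/s6c.png

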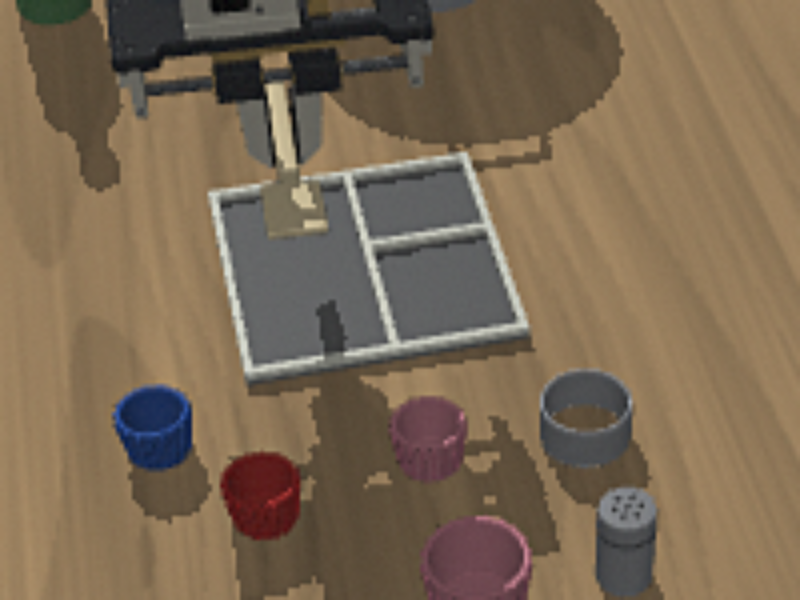

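Run:
```python
from h import *
d=load('t6')
for z in(.08,.1,.12): print(z,ray(d,60+281/3.333,120+361/3.333,z)*1000)
s=load('s6')
for z in(.08,.1,.12): print(z,ray(s,120+295/4,60+207/4,z)*1000)
```

```text
0.08 [464.25957078 263.52015468  80.        ]
0.1 [464.77897151 257.73861423 100.        ]
0.12 [465.29837223 251.95707378 120.        ]
0.08 [470.22745409 285.2496914   80.        ]
0.1 [468.82717827 259.9577394  100.        ]
0.12 [467.42690245 234.66578741 120.        ]
```

Both views triangulate the held blade to (467,259,~100) mm. That fits reported xy, with z reading about 27 mm low. Descending.

apply_moves(
  increments=[
    [[0,0,0,-0.09,0.02,-0.44],[-0.0027,0.0021,0.015,0,0,0],[0,0,0.02,0,0,0],[0,0,0.02,0,0,0],[0,0,0.01,0,0,0],[0,0,0,0,0,0]],
  ],
)

```text
t: 11.8
eef_pos: [0.4776, 0.3001, 0.0054]
ee_rot: [0.708, 0.706, 0.002, 0.002]
force: [0.6, 0.1, -0.0]
grip_width: 0.0137
```

```bash
python3 go.py 468.8 307.4 -20 90.65
```

```text
t 11.8 pos [477.6 300.1   5.4] phi 89.89 w 13.7 F [ 0.6  0.1 -0. ]
turn first (5deg units) [ 0.068  0.008 -0.152]
shift after turn, tool axes [ 0.0074 -0.0087  0.0254]  before turn [ 0.0073 -0.009   0.0253]
```

apply_moves(
  increments=[
    [[0.0074,-0.0087,0,0.07,0,-0.15],[0,0,0,0,0,0],[0,0,0.005,0,0,0],[0,0,0.005,0,0,0],[0,0,0.005,0,0,0],[0,0,0,0,0,0]],
  ],
)

```text
t: 12.4
eef_pos: [0.4704, 0.3085, -0.0081]
ee_rot: [0.703, 0.711, 0.002, 0.001]
force: [0.3, 0.4, -0.9]
grip_width: 0.0135
```

```bash
python3 go.py 468.8 307.4 -20 90.65
```

```text
t 12.4 pos [470.4 308.5  -8.1] phi 90.62 w 13.5 F [ 0.3  0.4 -0.9]
turn first (5deg units) [ 0.043 -0.014 -0.006]
shift after turn, tool axes [-0.001  -0.0016  0.0119]  before turn [-0.0011 -0.0017  0.0119]
```

apply_moves(
  increments=[
    [[0,-0.0016,0.003,0.04,0,0],[0,0,0.003,0,0,0],[0,0,0.002,0,0,0],[0,0,0.0015,0,0,0],[0,0,0.001,0,0,0],[0,0,0,0,0,0]],
  ],
)

```text
t: 13.0
eef_pos: [0.4688, 0.3084, -0.0197]
ee_rot: [0.703, 0.711, 0.0, -0.0]
force: [-0.7, -0.2, -0.7]
grip_width: 0.0136
```

```bash
python3 go.py 468.8 307.4 -20 90.65
```

```text
t 13.0 pos [468.8 308.4 -19.7] phi 90.61 w 13.6 F [-0.7 -0.2 -0.7]
turn first (5deg units) [-0.002 -0.013 -0.007]
shift after turn, tool axes [-0.001   0.      0.0003]  before turn [-0.001   0.      0.0003]
```

apply_moves(
  increments=[
    [[0,0,0.001,0,0,0],[0,0,0,0,0,0]],
  ],
)

```text
t: 13.2
eef_pos: [0.469, 0.3085, -0.0196]
ee_rot: [0.703, 0.711, 0.001, -0.0]
force: [-0.4, 0.0, -0.1]
grip_width: 0.0138
```

apply_moves(
  increments=[
    [[0,0,0.001,0,0,0],[0,0,0,0,0,0]],
  ],
)

```text
t: 13.4
eef_pos: [0.4694, 0.3087, -0.0197]
ee_rot: [0.703, 0.711, 0.001, -0.0]
force: [0.1, -1.1, 0.6]
grip_width: 0.0138
```

It no longer descends past -19.6, so it's on the floor. Release with a small opening.

apply_moves(
  increments=[
    [[0,0,0,0,0,0],[0,0,0,0,0,0],[0,0,0,0,0,0],[0,0,-0.01,0,0,0],[0,0,-0.02,0,0,0],[0,0,-0.03,0,0,0],[0,0,-0.03,0,0,0],[0,0,-0.03,0,0,0],[0,0,0,0,0,0]],
  ],
  grip=-0.25,
)

```text
t: 14.3
eef_pos: [0.4689, 0.3083, 0.1064]
ee_rot: [0.703, 0.711, 0.001, -0.0]
force: [0.2, 0.7, -0.2]
grip_width: 0.0342
```

```bash
python3 go.py 528.5 -0.8 75 45
```

```text
t 14.3 pos [468.9 308.3 106.4] phi 90.61 w 34.2 F [ 0.2  0.7 -0.2]
turn first (5deg units) [-3.000e-03 -1.700e-02  9.123e+00]
shift after turn, tool axes [-0.1764  0.2607  0.0314]  before turn [-0.3098  0.0563  0.031 ]
```

apply_moves(
  increments=[
    [[0,0,0,0,0,0.98],[0,0,0,0,0,0.98],[0,0,0,0,0,0.98],[0,0,0,0,0,0.98],[0,0,0,0,0,0.98],[0,0,0,0,0,0.98],[0,0,0,0,0,0.98],[0,0,0,0,0,0.98],[0,0,0,0,0,0.98],[0,0,0,0,0,0],[-0.021,0.031,0,0,0,0],[-0.021,0.031,0,0,0,0],[-0.021,0.031,0,0,0,0],[-0.021,0.031,0,0,0,0],[-0.021,0.031,0,0,0,0],[-0.021,0.031,0,0,0,0],[-0.021,0.031,0,0,0,0],[-0.021,0.031,0,0,0,0],[0,0,0,0,0,0]],
  ],
  grip=1,
)

```text
t: 16.2
eef_pos: [0.5257, 0.0037, 0.1058]
ee_rot: [0.919, 0.394, -0.001, -0.001]
force: [0.0, 0.2, -0.3]
grip_width: 0.0918
```

```bash
python3 go.py 528.5 -0.8 40 45;  python3 -c "
from h import *
grab('top','t7');cv2.imwrite('pics/t7c.png',cv2.resize(cv2.imread('pics/t7.png')[120:300,60:300],(800,600)))
grab('side','s7');cv2.imwrite('pics/s7c.png',cv2.resize(cv2.imread('pics/s7.png')[60:270,120:400],(800,600)))"
```

```text
t 16.2 pos [525.7   3.7 105.8] phi 46.36 w 91.8 F [ 0.   0.2 -0.3]
turn first (5deg units) [-0.019  0.01   0.273]
shift after turn, tool axes [-0.0012  0.0052  0.0658]  before turn [-0.0012  0.0053  0.0658]
```

View pics/t7c.png

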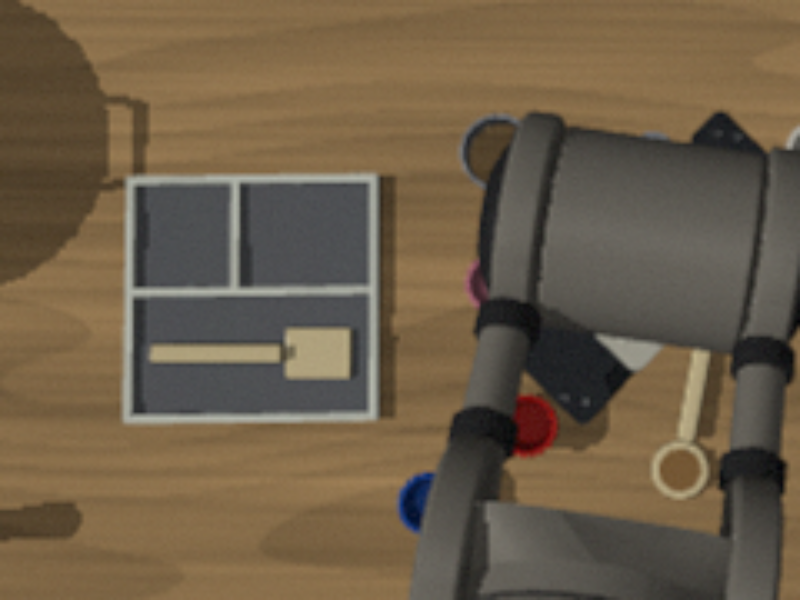

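View pics/s7c.png

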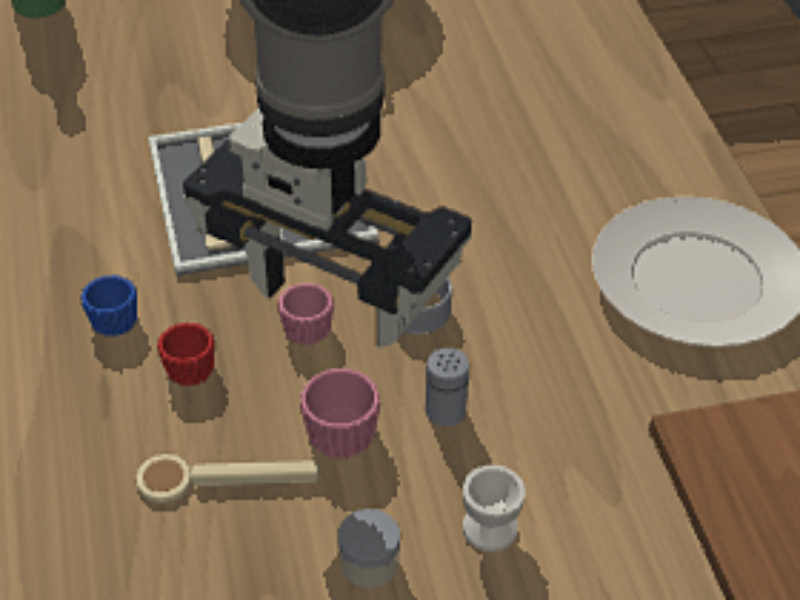

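The spatula lies flat and centred in the long bay, with blade at (318,353) in the top crop. Now I check the tip-height bias here, with the fingers at (273,293) and (385,343) in the side crop.

Run:
```python
from h import *
d=load('s7');k=2.857
for z in(.1,.11,.12,.13,.14,.15):
    f=ray(d,120+273/k,60+293/k,z)*1000;n=ray(d,120+385/k,60+343/k,z)*1000
    print(z,((f+n)/2).round(1),(n-f).round(0),np.linalg.norm(f-n).round(1))
```

```text
0.1 [529.7  34.8 100. ] [ 74. -72.   0.] 103.0
0.11 [528.2  25.3 110. ] [ 73. -71.   0.] 101.6
0.12 [526.7  15.7 120. ] [ 72. -70.  -0.] 100.2
0.13 [525.1   6.2 130. ] [ 71. -69.   0.] 98.8
0.14 [523.6  -3.4 140. ] [ 70. -68.   0.] 97.3
0.15 [522.1 -13.  150. ] [ 69. -67.   0.] 95.9
```

True tip z is about 132 against 106 reported, so the bias is a constant +26.5 mm. I'll correct for it from here.

apply_moves(
  increments=[
    [[0,0,0,0,0,0.27],[-0.0012,0.0052,0,0,0,0],[0,0,0.02,0,0,0],[0,0,0.025,0,0,0],[0,0,0.015,0,0,0],[0,0,0,0,0,0]],
  ],
)

```text
t: 16.9
eef_pos: [0.5277, 0.0084, 0.0448]
ee_rot: [0.922, 0.388, 0.0, -0.001]
force: [-0.7, 0.8, 0.4]
grip_width: 0.0917
```

```bash
python3 go.py 528.5 -0.8 -11 45
```

```text
t 16.9 pos [527.7   8.4  44.8] phi 45.65 w 91.7 F [-0.7  0.8  0.4]
turn first (5deg units) [-0.027 -0.014  0.13 ]
shift after turn, tool axes [-0.006   0.0071  0.0558]  before turn [-0.0061  0.0071  0.0558]
```

apply_moves(
  increments=[
    [[-0.006,0.007,0,0,0,0.13],[0,0,0,0,0,0]],
  ],
)

```text
t: 17.1
eef_pos: [0.5292, -0.0003, 0.0457]
ee_rot: [0.923, 0.384, 0.0, -0.001]
force: [0.3, -0.5, 0.8]
grip_width: 0.0918
```

```bash
python3 go.py 528.5 -0.8 -11 45
```

```text
t 17.1 pos [ 5.292e+02 -3.000e-01  4.570e+01] phi 45.11 w 91.8 F [ 0.3 -0.5  0.8]
turn first (5deg units) [-0.02  -0.018  0.023]
shift after turn, tool axes [-0.0008 -0.0001  0.0567]  before turn [-0.0009 -0.      0.0567]
```

apply_moves(
  increments=[
    [[0,0,0.01,0,0,0],[0,0,0.015,0,0,0],[0,0,0.015,0,0,0],[0,0,0.01,0,0,0],[0,0,0.006,0,0,0],[0,0,0,0,0,0]],
  ],
)

```text
t: 17.7
eef_pos: [0.532, -0.0009, -0.0104]
ee_rot: [0.924, 0.383, 0.004, 0.001]
force: [-0.7, 0.2, 0.6]
grip_width: 0.0917
```

apply_moves(
  increments=[
    [[0,0,0,0,0,0],[0,0,0,0,0,0],[0,0,0,0,0,0],[0,0,0,0,0,0],[0,0,0,0,0,0],[0,0,0,0,0,0]],
  ],
  grip=-1,
  newtons=15,
)

```text
t: 18.3
eef_pos: [0.5334, -0.001, -0.0086]
ee_rot: [0.924, 0.383, 0.005, 0.002]
force: [-0.8, -0.3, -0.9]
grip_width: 0.0601
```

```bash
python3 go.py 528.5 -0.8 -11 45; python3 -c "
from h import *
grab('side','s8');cv2.imwrite('pics/s8c.png',cv2.resize(cv2.imread('pics/s8.png')[120:240,170:330],(800,600)))"
```

```text
t 18.3 pos [533.4  -1.   -8.6] phi 45.09 w 60.1 F [-0.8 -0.3 -0.9]
turn first (5deg units) [ 0.078 -0.093  0.018]
shift after turn, tool axes [-0.0033 -0.0036  0.0024]  before turn [-0.0033 -0.0036  0.0024]
```

View pics/s8c.png

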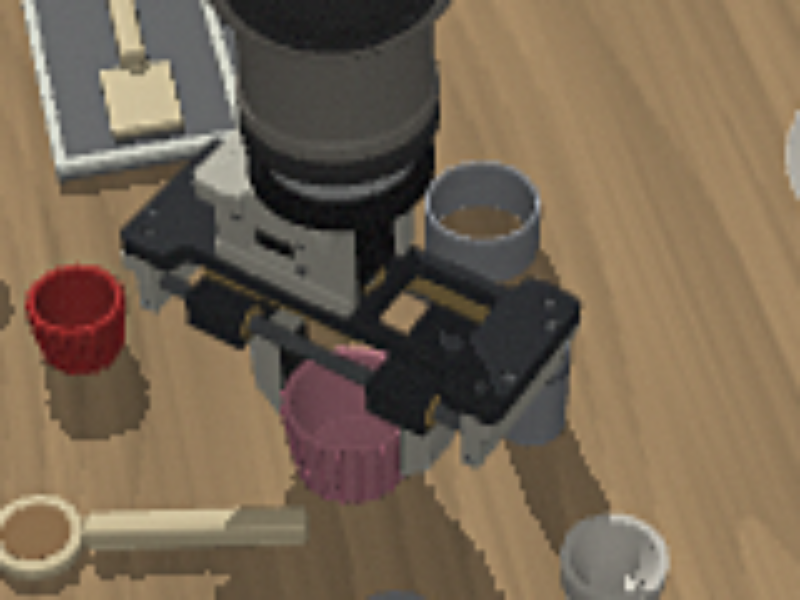

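The large cup is gripped at 60 mm. Lifting with the tilt trimmed out, then on to the tray.

apply_moves(
  increments=[
    [[0,0,-0.01,0,0,0],[0,0,-0.025,0,0,0],[0,0,-0.03,0,0,0],[0,0,-0.03,0,0,0],[0,0,-0.015,0,0,0],[0,0,0,0,0,0]],
  ],
)

```text
t: 18.95
eef_pos: [0.5317, -0.0011, 0.108]
ee_rot: [0.924, 0.383, 0.005, 0.001]
force: [-0.4, -0.2, -0.3]
grip_width: 0.0602
```

```bash
python3 go.py 560.2 268.4 60 45
```

```text
t 18.95 pos [531.7  -1.1 108. ] phi 45.09 w 60.2 F [-0.4 -0.2 -0.3]
turn first (5deg units) [ 0.072 -0.088  0.017]
shift after turn, tool axes [ 0.2107 -0.1704  0.048 ]  before turn [ 0.2106 -0.1704  0.0486]
```

apply_moves(
  increments=[
    [[0,0,0,0.07,-0.09,0],[0.025,-0.02,0,0,0,0],[0.025,-0.02,0,0,0,0],[0.025,-0.02,0,0,0,0],[0.025,-0.02,0,0,0,0],[0.025,-0.02,0,0,0,0],[0.025,-0.02,0,0,0,0],[0.025,-0.02,0,0,0,0],[0.025,-0.02,0,0,0,0],[0,0,0,0,0,0],[0,0,0,0,0,0]],
  ],
)

```text
t: 20.05
eef_pos: [0.5549, 0.2613, 0.0942]
ee_rot: [0.924, 0.382, -0.012, -0.001]
force: [-0.4, -0.2, -0.5]
grip_width: 0.06
```

```bash
python3 go.py 561 269 20 45
```

```text
t 20.05 pos [554.9 261.3  94.2] phi 44.92 w 60.0 F [-0.4 -0.2 -0.5]
turn first (5deg units) [-0.136  0.245 -0.018]
shift after turn, tool axes [ 0.0098 -0.0012  0.0742]  before turn [ 0.0113 -0.0003  0.074 ]
```

apply_moves(
  increments=[
    [[0,0,0,-0.136,0.245,0],[0,0,0,0,0,0],[0.0098,-0.0012,0,0,0,0],[0,0,0,0,0,0],[0,0,0.02,0,0,0],[0,0,0.025,0,0,0],[0,0,0.02,0,0,0],[0,0,0,0,0,0]],
  ],
)

```text
t: 20.85
eef_pos: [0.5627, 0.2653, 0.0258]
ee_rot: [0.925, 0.38, -0.002, 0.0]
force: [-0.4, -0.8, -0.4]
grip_width: 0.0599
```

```bash
python3 go.py 561 269 -4.5 45
```

```text
t 20.85 pos [562.7 265.3  25.8] phi 44.63 w 59.9 F [-0.4 -0.8 -0.4]
turn first (5deg units) [-0.007  0.04  -0.074]
shift after turn, tool axes [ 0.0014 -0.0038  0.0303]  before turn [ 0.0015 -0.0038  0.0303]
```

apply_moves(
  increments=[
    [[0.0014,-0.0038,0,0,0.04,0],[0,0,0,0,0,0],[0,0,0.008,0,0,0],[0,0,0.008,0,0,0],[0,0,0.006,0,0,0],[0,0,0.004,0,0,0],[0,0,0.002,0,0,0],[0,0,0,0,0,0]],
  ],
)

```text
t: 21.65
eef_pos: [0.5634, 0.2697, -0.0008]
ee_rot: [0.925, 0.379, 0.003, -0.0]
force: [0.0, 0.9, -0.9]
grip_width: 0.0602
```

```bash
python3 go.py 561 269 -4.5 45
```

```text
t 21.65 pos [563.4 269.7  -0.8] phi 44.6 w 60.2 F [ 0.   0.9 -0.9]
turn first (5deg units) [ 0.019 -0.054 -0.079]
shift after turn, tool axes [-0.0022 -0.0012  0.0037]  before turn [-0.0022 -0.0012  0.0036]
```

apply_moves(
  increments=[
    [[-0.002,-0.001,0,0.02,-0.05,0],[0,0,0,0,0,0],[0,0,0.002,0,0,0],[0,0,0.001,0,0,0],[0,0,0,0,0,0]],
  ],
)

```text
t: 22.15
eef_pos: [0.5615, 0.2691, -0.0035]
ee_rot: [0.925, 0.379, 0.001, -0.0]
force: [0.5, 0.6, -0.0]
grip_width: 0.0604
```

apply_moves(
  increments=[
    [[0,0,0.001,0,0,0],[0,0,0,0,0,0]],
  ],
)

```text
t: 22.35
eef_pos: [0.5616, 0.2692, -0.0045]
ee_rot: [0.925, 0.379, 0.001, -0.0]
force: [-0.8, -0.5, 0.7]
grip_width: 0.0604
```

apply_moves(
  increments=[
    [[0,0,0.001,0,0,0],[0,0,0,0,0,0]],
  ],
)

```text
t: 22.55
eef_pos: [0.5618, 0.2693, -0.0046]
ee_rot: [0.925, 0.38, 0.001, -0.0]
force: [-0.5, -0.7, -0.4]
grip_width: 0.0604
```

```bash
python3 go.py 561 269 -4.5 45
```

```text
t 22.55 pos [561.8 269.3  -4.6] phi 44.61 w 60.4 F [-0.5 -0.7 -0.4]
turn first (5deg units) [ 0.007 -0.022 -0.079]
shift after turn, tool axes [-0.0008 -0.0004 -0.0001]  before turn [-0.0008 -0.0003 -0.0001]
```

Floor contact at -4.6, as predicted. Release and lift.

apply_moves(
  increments=[
    [[0,0,0,0,0,0],[0,0,0,0,0,0],[0,0,0,0,0,0],[0,0,-0.01,0,0,0],[0,0,-0.02,0,0,0],[0,0,-0.03,0,0,0],[0,0,-0.03,0,0,0],[0,0,-0.02,0,0,0],[0,0,0,0,0,0]],
  ],
  grip=0.65,
)

```text
t: 23.45
eef_pos: [0.5615, 0.2691, 0.1115]
ee_rot: [0.925, 0.379, 0.001, -0.0]
force: [0.2, -0.2, 0.4]
grip_width: 0.0758
```

```bash
python3 go.py 524.5 -128.1 60 45
```

```text
t 23.45 pos [561.5 269.1 111.5] phi 44.6 w 75.8 F [ 0.2 -0.2  0.4]
turn first (5deg units) [ 0.005 -0.018 -0.08 ]
shift after turn, tool axes [-0.3071  0.2547  0.0515]  before turn [-0.3053  0.2568  0.0511]
```

apply_moves(
  increments=[
    [[-0.027,0.0225,0,0,0,0],[-0.027,0.0225,0,0,0,0],[-0.027,0.0225,0,0,0,0],[-0.027,0.0225,0,0,0,0],[-0.027,0.0225,0,0,0,0],[-0.027,0.0225,0,0,0,0],[-0.027,0.0225,0,0,0,0],[-0.027,0.0225,0,0,0,0],[-0.027,0.0225,0,0,0,0],[-0.027,0.0225,0,0,0,0],[-0.027,0.0225,0,0,0,0],[0,0,0,0,0,0],[0,0,0,0,0,0]],
  ],
)

```text
t: 24.75
eef_pos: [0.517, -0.1285, 0.1013]
ee_rot: [0.925, 0.38, -0.003, -0.003]
force: [-0.6, -0.1, 1.0]
grip_width: 0.0758
```

```bash
python3 go.py 524.5 -128.1 40 45;  python3 -c "
from h import *
grab('top','t9');cv2.imwrite('pics/t9c.png',cv2.resize(cv2.imread('pics/t9.png')[120:300,60:300],(800,600)))
grab('side','s9');cv2.imwrite('pics/s9c.png',cv2.resize(cv2.imread('pics/s9.png')[60:300,120:440],(800,600)))"
```

```text
t 24.75 pos [ 517.  -128.5  101.3] phi 44.73 w 75.8 F [-0.6 -0.1  1. ]
turn first (5deg units) [-0.103  0.04  -0.055]
shift after turn, tool axes [0.0056 0.005  0.0613]  before turn [0.0058 0.0056 0.0613]
```

View pics/t9c.png

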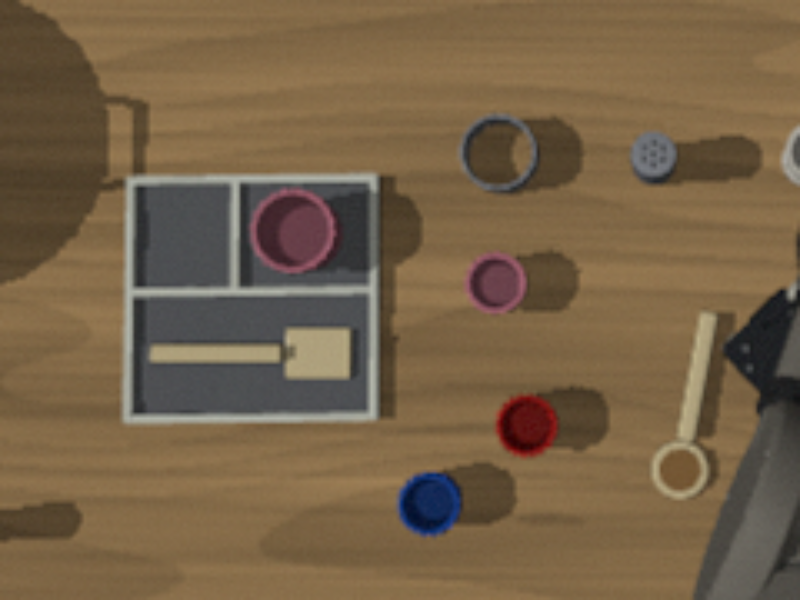

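View pics/s9c.png

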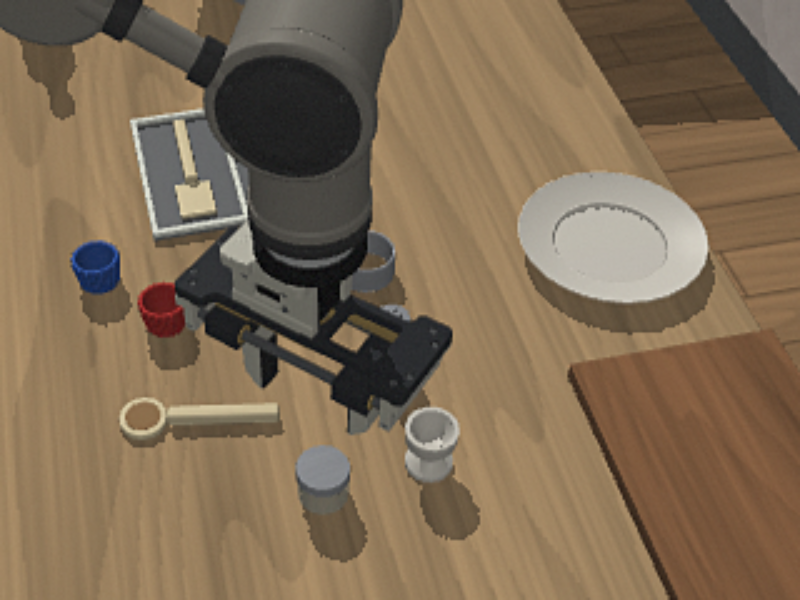

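The large cup stands within the wider short bay, at (293,230) in the top crop. On to the jar, at (323,475) in the side crop.

apply_moves(
  increments=[
    [[0,0,0,-0.1,0.04,-0.05],[0,0,0,0,0,0],[0.0056,0.005,0,0,0,0],[0,0,0,0,0,0],[0,0,0.02,0,0,0],[0,0,0.02,0,0,0],[0,0,0.018,0,0,0],[0,0,0,0,0,0]],
  ],
)

```text
t: 25.65
eef_pos: [0.528, -0.1226, 0.0428]
ee_rot: [0.922, 0.387, 0.002, 0.001]
force: [-0.8, 0.2, 0.2]
grip_width: 0.0756
```

```bash
python3 go.py 524.5 -128.1 -12 45
```

```text
t 25.65 pos [ 528.  -122.6   42.8] phi 45.54 w 75.6 F [-0.8  0.2  0.2]
turn first (5deg units) [ 0.043 -0.026  0.107]
shift after turn, tool axes [-0.0064  0.0014  0.0548]  before turn [-0.0065  0.0012  0.0548]
```

apply_moves(
  increments=[
    [[-0.0064,0.0014,0,0.04,-0.03,0.1],[0,0,0,0,0,0],[0,0,0.01,0,0,0],[0,0,0.015,0,0,0],[0,0,0.015,0,0,0],[0,0,0.01,0,0,0],[0,0,0.004,0,0,0],[0,0,0,0,0,0]],
  ],
)

```text
t: 26.45
eef_pos: [0.5277, -0.13, -0.01]
ee_rot: [0.924, 0.383, 0.003, 0.003]
force: [-0.7, -0.1, 0.6]
grip_width: 0.0754
```

```bash
python3 go.py 524.5 -128.1 -12 45
```

```text
t 26.45 pos [ 527.7 -130.   -10. ] phi 44.99 w 75.4 F [-0.7 -0.1  0.6]
turn first (5deg units) [ 0.087 -0.03  -0.001]
shift after turn, tool axes [-0.0009 -0.0036  0.002 ]  before turn [-0.0009 -0.0036  0.002 ]
```

apply_moves(
  increments=[
    [[-0.001,-0.0036,0.001,0.09,-0.03,0],[0,0,0.001,0,0,0],[0,0,0,0,0,0]],
  ],
)

```text
t: 26.75
eef_pos: [0.525, -0.1282, -0.011]
ee_rot: [0.924, 0.383, 0.0, 0.0]
force: [-0.2, 0.5, 0.1]
grip_width: 0.0762
```

apply_moves(
  increments=[
    [[0,0,0,0,0,0],[0,0,0,0,0,0],[0,0,0,0,0,0],[0,0,0,0,0,0],[0,0,0,0,0,0],[0,0,0,0,0,0]],
  ],
  grip=-1,
  newtons=25,
)

```text
t: 27.35
eef_pos: [0.5256, -0.1285, -0.01]
ee_rot: [0.924, 0.383, 0.001, 0.001]
force: [0.3, 0.5, 1.0]
grip_width: 0.0449
```

```bash
python3 go.py 524.5 -128.1 -12 45; python3 -c "
from h import *
grab('side','s10');cv2.imwrite('pics/s10c.png',cv2.resize(cv2.imread('pics/s10.png')[150:285,170:350],(800,600)))"
```

```text
t 27.35 pos [ 525.6 -128.5  -10. ] phi 45.0 w 44.9 F [0.3 0.5 1. ]
turn first (5deg units) [ 0.031 -0.016 -0.001]
shift after turn, tool axes [-0.0005 -0.0011  0.002 ]  before turn [-0.0005 -0.0011  0.002 ]
```

View pics/s10c.png

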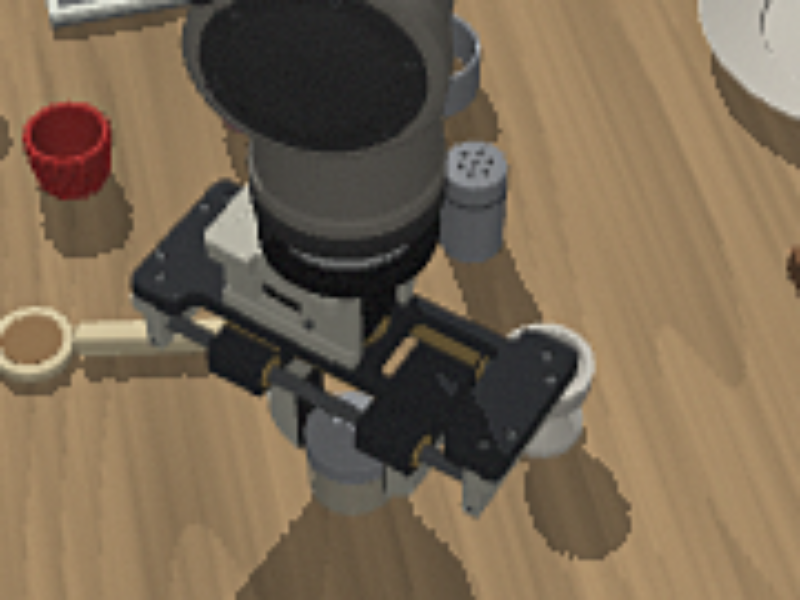

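The jar is held by the lid at 44.9 mm. Lift and carry.

apply_moves(
  increments=[
    [[0,0,-0.01,0,0,0],[0,0,-0.025,0,0,0],[0,0,-0.03,0,0,0],[0,0,-0.03,0,0,0],[0,0,-0.025,0,0,0],[0,0,0,0,0,0]],
  ],
)

```text
t: 28.0
eef_pos: [0.524, -0.1279, 0.1156]
ee_rot: [0.924, 0.383, -0.0, -0.0]
force: [-0.2, -1.1, -1.7]
grip_width: 0.0453
```

```bash
python3 go.py 559.2 361.4 110 45
```

```text
t 28.0 pos [ 524.  -127.9  115.6] phi 45.0 w 45.3 F [-0.2 -1.1 -1.7]
turn first (5deg units) [-0.009  0.002 -0.001]
shift after turn, tool axes [ 0.3709 -0.3211  0.0056]  before turn [ 0.3708 -0.3211  0.0058]
```

apply_moves(
  increments=[
    [[0.026,-0.0225,-0.001,0,0,0],[0.026,-0.0225,-0.001,0,0,0],[0.026,-0.0225,-0.001,0,0,0],[0.026,-0.0225,-0.001,0,0,0],[0.026,-0.0225,-0.001,0,0,0],[0.026,-0.0225,-0.001,0,0,0],[0.026,-0.0225,-0.001,0,0,0],[0.026,-0.0225,-0.001,0,0,0],[0.026,-0.0225,-0.001,0,0,0],[0.026,-0.0225,-0.001,0,0,0],[0.026,-0.0225,-0.001,0,0,0],[0.026,-0.0225,-0.001,0,0,0],[0.026,-0.0225,-0.001,0,0,0],[0.026,-0.0225,-0.001,0,0,0],[0,0,0,0,0,0],[0,0,0,0,0,0]],
  ],
)

```text
t: 29.6
eef_pos: [0.5511, 0.3688, 0.1132]
ee_rot: [0.924, 0.381, -0.012, -0.001]
force: [-0.4, -0.8, -1.5]
grip_width: 0.0455
```

```bash
python3 go.py 559.2 361.4 30 45
```

```text
t 29.6 pos [551.1 368.8 113.2] phi 44.82 w 45.5 F [-0.4 -0.8 -1.5]
turn first (5deg units) [-0.135  0.238 -0.037]
shift after turn, tool axes [0.0005 0.011  0.0832]  before turn [0.0023 0.0119 0.0831]
```

apply_moves(
  increments=[
    [[0,0,0,-0.135,0.24,-0.04],[0,0,0,0,0,0],[0.0005,0.011,0,0,0,0],[0,0,0,0,0,0],[0,0,0.02,0,0,0],[0,0,0.025,0,0,0],[0,0,0.02,0,0,0],[0,0,0.01,0,0,0],[0,0,0,0,0,0],[0,0,0,0,0,0]],
  ],
)

```text
t: 30.6
eef_pos: [0.5629, 0.3534, 0.0356]
ee_rot: [0.926, 0.379, -0.001, 0.0]
force: [0.4, 0.9, -2.0]
grip_width: 0.0454
```

```bash
python3 go.py 559.2 361.4 -6 45
```

```text
t 30.6 pos [562.9 353.4  35.6] phi 44.5 w 45.4 F [ 0.4  0.9 -2. ]
turn first (5deg units) [-0.     0.023 -0.099]
shift after turn, tool axes [ 0.003  -0.0083  0.0416]  before turn [ 0.003  -0.0083  0.0416]
```

apply_moves(
  increments=[
    [[0.003,-0.0083,0,0,0.02,-0.1],[0,0,0,0,0,0],[0,0,0.008,0,0,0],[0,0,0.01,0,0,0],[0,0,0.01,0,0,0],[0,0,0.004,0,0,0],[0,0,0,0,0,0]],
  ],
)

```text
t: 31.3
eef_pos: [0.5603, 0.3633, 0.0039]
ee_rot: [0.924, 0.383, 0.002, -0.0]
force: [-0.1, -0.3, -1.4]
grip_width: 0.0451
```

```bash
python3 go.py 559.2 361.4 -6 45
```

```text
t 31.3 pos [560.3 363.3   3.9] phi 45.08 w 45.1 F [-0.1 -0.3 -1.4]
turn first (5deg units) [ 0.016 -0.05   0.016]
shift after turn, tool axes [-0.0021  0.0005  0.0099]  before turn [-0.0022  0.0005  0.0099]
```

apply_moves(
  increments=[
    [[-0.002,0,0,0.02,-0.05,0],[0,0,0,0,0,0],[0,0,0.003,0,0,0],[0,0,0.003,0,0,0],[0,0,0.002,0,0,0],[0,0,0.001,0,0,0],[0,0,0,0,0,0]],
  ],
)

```text
t: 32.0
eef_pos: [0.5593, 0.3617, -0.0055]
ee_rot: [0.924, 0.383, 0.0, -0.0]
force: [0.0, -0.4, -1.8]
grip_width: 0.0458
```

apply_moves(
  increments=[
    [[0,0,0.001,0,0,0],[0,0,0,0,0,0]],
  ],
)

```text
t: 32.2
eef_pos: [0.5596, 0.3619, -0.0058]
ee_rot: [0.924, 0.383, 0.001, -0.0]
force: [0.1, -0.0, -1.6]
grip_width: 0.0453
```

apply_moves(
  increments=[
    [[0,0,0.0015,0,0,0],[0,0,0,0,0,0]],
  ],
)

```text
t: 32.4
eef_pos: [0.5599, 0.3622, -0.0057]
ee_rot: [0.924, 0.383, 0.001, -0.0]
force: [0.6, -0.1, -1.4]
grip_width: 0.0452
```

apply_moves(
  increments=[
    [[0,0,0,0,0,0],[0,0,0,0,0,0],[0,0,0,0,0,0],[0,0,0,0,0,0],[0,0,-0.01,0,0,0],[0,0,-0.02,0,0,0],[0,0,-0.03,0,0,0],[0,0,-0.03,0,0,0],[0,0,-0.025,0,0,0],[0,0,0,0,0,0]],
  ],
  grip=0.4,
)

```text
t: 33.4
eef_pos: [0.5599, 0.3621, 0.1158]
ee_rot: [0.924, 0.383, 0.002, -0.0]
force: [-0.3, 0.5, 1.2]
grip_width: 0.0643
```

```bash
python3 go.py 523.2 119.3 60 45
```

```text
t 33.4 pos [559.9 362.1 115.8] phi 45.06 w 64.3 F [-0.3  0.5  1.2]
turn first (5deg units) [ 0.007 -0.038  0.012]
shift after turn, tool axes [-0.1976  0.1457  0.0558]  before turn [-0.198   0.1454  0.0552]
```

apply_moves(
  increments=[
    [[-0.024,0.0175,0,0,0,0],[-0.024,0.0175,0,0,0,0],[-0.024,0.0175,0,0,0,0],[-0.024,0.0175,0,0,0,0],[-0.024,0.0175,0,0,0,0],[-0.024,0.0175,0,0,0,0],[-0.024,0.0175,0,0,0,0],[-0.024,0.0175,0,0,0,0],[0,0,0,0,0,0],[0,0,0,0,0,0]],
  ],
  grip=0.6,
)

```text
t: 34.4
eef_pos: [0.5188, 0.1193, 0.1118]
ee_rot: [0.923, 0.384, 0.0, -0.001]
force: [-0.2, 1.1, -0.0]
grip_width: 0.0738
```

```bash
python3 go.py 523.2 119.3 40 45;  python3 -c "
from h import *
grab('top','t11');cv2.imwrite('pics/t11c.png',cv2.resize(cv2.imread('pics/t11.png')[120:300,60:300],(800,600)))
grab('side','s11');cv2.imwrite('pics/s11c.png',cv2.resize(cv2.imread('pics/s11.png')[60:270,120:400],(800,600)))"
```

```text
t 34.4 pos [518.8 119.3 111.8] phi 45.16 w 73.8 F [-0.2  1.1 -0. ]
turn first (5deg units) [-0.022 -0.014  0.033]
shift after turn, tool axes [0.0031 0.003  0.0718]  before turn [0.003  0.0032 0.0718]
```

View pics/t11c.png

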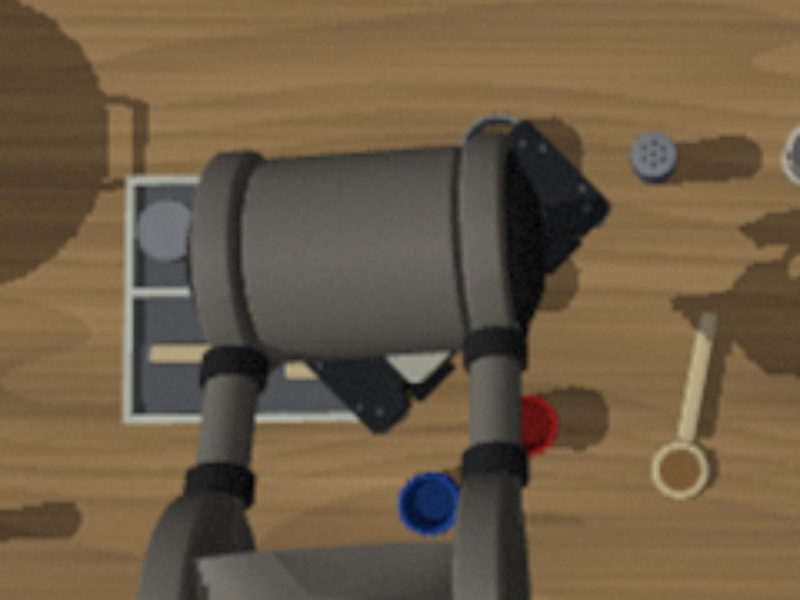

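View pics/s11c.png

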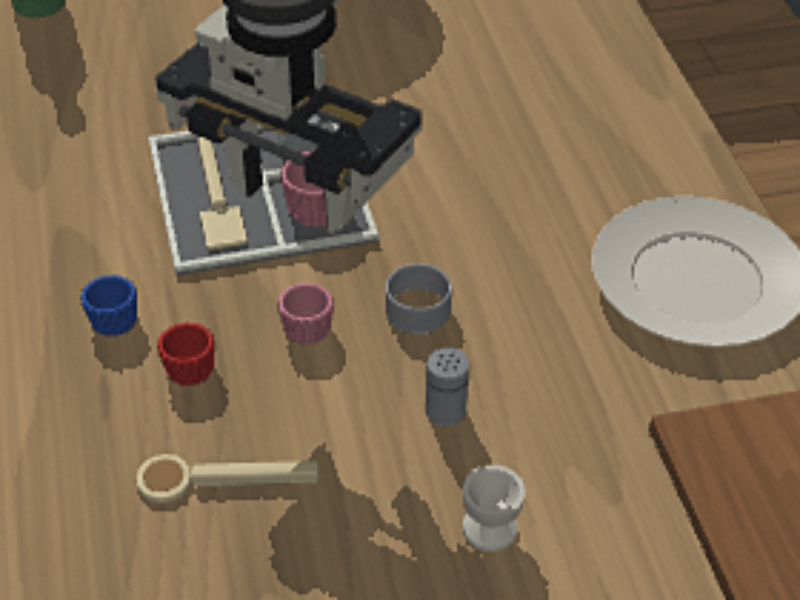

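Small-cup candidates in the side crop: pink (306,313), red (187,352), blue (110,305). The pink one fits the description; red and blue are the named look-alikes. The jar stands in its bay, at (163,230) in the top crop.

apply_moves(
  increments=[
    [[0.003,0.003,0,0,0,0],[0,0,0,0,0,0],[0,0,0.02,0,0,0],[0,0,0.03,0,0,0],[0,0,0.025,0,0,0],[0,0,0.015,0,0,0],[0,0,0,0,0,0],[0,0,0,0,0,0]],
  ],
)

```text
t: 35.3
eef_pos: [0.5261, 0.1263, 0.0193]
ee_rot: [0.921, 0.388, 0.002, -0.001]
force: [-0.5, 1.1, 0.9]
grip_width: 0.0735
```

```bash
python3 go.py 523.2 119.3 -16 45
```

```text
t 35.3 pos [526.1 126.3  19.3] phi 45.72 w 73.5 F [-0.5  1.1  0.9]
turn first (5deg units) [ 0.004 -0.056  0.144]
shift after turn, tool axes [-0.007   0.0029  0.0353]  before turn [-0.0072  0.0028  0.0353]
```

apply_moves(
  increments=[
    [[-0.007,0.003,0,0,-0.05,0.14],[0,0,0,0,0,0],[0,0,0.01,0,0,0],[0,0,0.012,0,0,0],[0,0,0.008,0,0,0],[0,0,0.004,0,0,0],[0,0,0,0,0,0]],
  ],
)

```text
t: 36.0
eef_pos: [0.5251, 0.119, -0.0149]
ee_rot: [0.924, 0.383, 0.003, 0.001]
force: [0.3, 0.1, -0.0]
grip_width: 0.0733
```

```bash
python3 go.py 523.2 119.3 -16 45
```

```text
t 36.0 pos [525.1 119.  -14.9] phi 44.98 w 73.3 F [ 0.3  0.1 -0. ]
turn first (5deg units) [ 0.041 -0.045 -0.004]
shift after turn, tool axes [-0.0011 -0.0016  0.0011]  before turn [-0.0011 -0.0016  0.0011]
```

apply_moves(
  increments=[
    [[-0.001,-0.0016,0.001,0.04,-0.045,0],[0,0,0,0,0,0]],
  ],
)

```text
t: 36.2
eef_pos: [0.5231, 0.1194, -0.0162]
ee_rot: [0.924, 0.383, -0.0, -0.0]
force: [0.9, 0.1, -0.1]
grip_width: 0.0737
```

apply_moves(
  increments=[
    [[0,0,0,0,0,0],[0,0,0,0,0,0],[0,0,0,0,0,0],[0,0,0,0,0,0],[0,0,0,0,0,0],[0,0,0,0,0,0]],
  ],
  grip=-1,
  newtons=15,
)

```text
t: 36.8
eef_pos: [0.5238, 0.1196, -0.0153]
ee_rot: [0.924, 0.383, 0.0, 0.0]
force: [-0.0, 0.1, -0.7]
grip_width: 0.0441
```

apply_moves(
  increments=[
    [[0,0,-0.01,0,0,0],[0,0,-0.025,0,0,0],[0,0,-0.03,0,0,0],[0,0,-0.03,0,0,0],[0,0,-0.025,0,0,0],[0,0,0,0,0,0]],
  ],
)

```text
t: 37.4
eef_pos: [0.5232, 0.1195, 0.1117]
ee_rot: [0.924, 0.383, 0.0, 0.0]
force: [-0.1, 1.1, -0.8]
grip_width: 0.0442
```

```bash
python3 go.py 507.2 -359.4 110 45; python3 -c "
from h import *
grab('side','s12');cv2.imwrite('pics/s12c.png',cv2.resize(cv2.imread('pics/s12.png')[60:270,120:400],(800,600)))"
```

```text
t 37.4 pos [523.2 119.5 111.7] phi 44.98 w 44.2 F [-0.1  1.1 -0.8]
turn first (5deg units) [ 0.001 -0.001 -0.003]
shift after turn, tool axes [-0.3499  0.3273  0.0017]  before turn [-0.3499  0.3274  0.0017]
```

View pics/s12c.png

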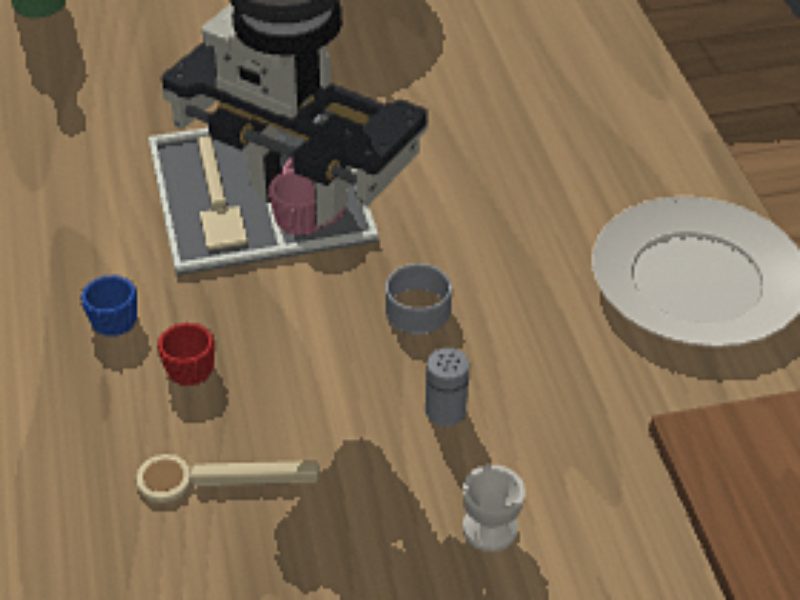

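The small cup is held at 44 mm. Carrying it to the small tray.

apply_moves(
  increments=[
    [[-0.024,0.0225,0,0,0,0],[-0.024,0.0225,0,0,0,0],[-0.024,0.0225,0,0,0,0],[-0.024,0.0225,0,0,0,0],[-0.024,0.0225,0,0,0,0],[-0.024,0.0225,0,0,0,0],[-0.024,0.0225,0,0,0,0],[-0.024,0.0225,0,0,0,0],[-0.024,0.0225,0,0,0,0],[-0.024,0.0225,0,0,0,0],[-0.024,0.0225,0,0,0,0],[-0.024,0.0225,0,0,0,0],[-0.024,0.0225,0,0,0,0],[-0.024,0.0225,0,0,0,0],[0,0,0,0,0,0],[0,0,0,0,0,0]],
  ],
)

```text
t: 39.05
eef_pos: [0.494, -0.3531, 0.0873]
ee_rot: [0.923, 0.383, -0.012, -0.014]
force: [-0.4, 0.7, -0.4]
grip_width: 0.0441
```

```bash
python3 go.py 507.2 -359.4 30 45
```

```text
t 39.05 pos [ 494.  -353.1   87.3] phi 45.12 w 44.1 F [-0.4  0.7 -0.4]
turn first (5deg units) [-0.407  0.137  0.022]
shift after turn, tool axes [0.0049 0.0138 0.0573]  before turn [0.0056 0.0158 0.0567]
```

apply_moves(
  increments=[
    [[0,0,0,-0.407,0.137,0.02],[0,0,0,0,0,0],[0,0,0,0,0,0],[0.005,0.0138,0,0,0,0],[0,0,0,0,0,0],[0,0,0.02,0,0,0],[0,0,0.025,0,0,0],[0,0,0.01,0,0,0],[0,0,0,0,0,0],[0,0,0,0,0,0]],
  ],
)

```text
t: 40.05
eef_pos: [0.5068, -0.3517, 0.0294]
ee_rot: [0.923, 0.386, -0.002, -0.004]
force: [0.5, -0.3, -0.8]
grip_width: 0.0445
```

```bash
python3 go.py 507.2 -359.4 -11.3 45; python3 -c "
from h import *
grab('top','t13');cv2.imwrite('pics/t13c.png',cv2.resize(cv2.imread('pics/t13.png')[140:290,280:480],(800,600)))
grab('side','s13');cv2.imwrite('pics/s13c.png',cv2.resize(cv2.imread('pics/s13.png')[174:384,170:450],(800,600)))"
```

```text
t 40.05 pos [ 506.8 -351.7   29.4] phi 45.4 w 44.5 F [ 0.5 -0.3 -0.8]
turn first (5deg units) [-0.094  0.008  0.08 ]
shift after turn, tool axes [-0.0052  0.0057  0.0407]  before turn [-0.0052  0.006   0.0407]
```

View pics/t13c.png

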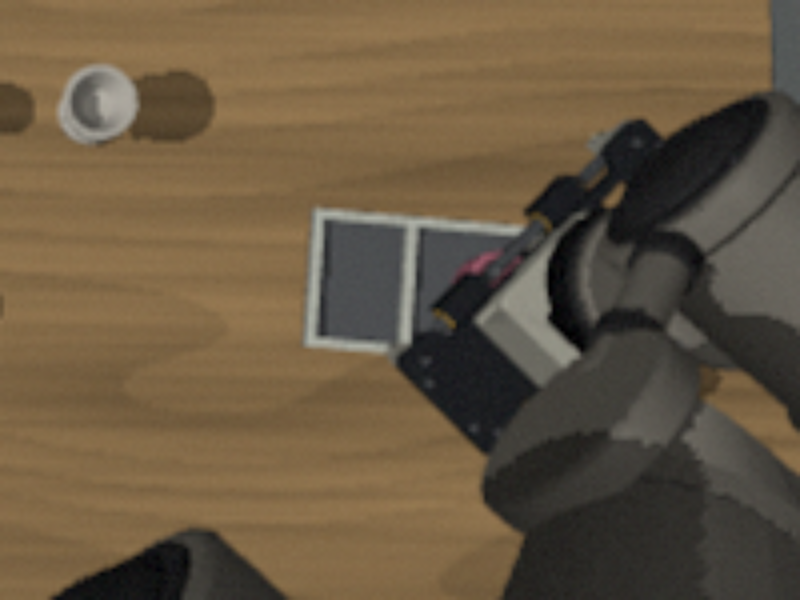

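View pics/s13c.png

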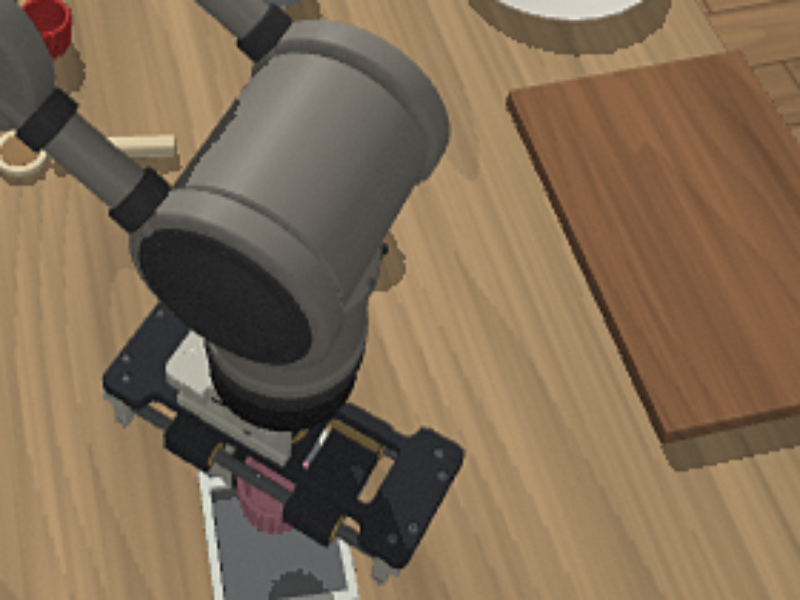

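apply_moves(
  increments=[
    [[-0.005,0.0057,0,-0.09,0,0.08],[0,0,0,0,0,0],[0,0,0.01,0,0,0],[0,0,0.012,0,0,0],[0,0,0.008,0,0,0],[0,0,0,0,0,0]],
  ],
)

```text
t: 40.75
eef_pos: [0.5084, -0.3615, -0.0005]
ee_rot: [0.924, 0.382, 0.001, 0.003]
force: [-0.4, 0.5, 0.5]
grip_width: 0.0447
```

```bash
python3 go.py 507.2 -359.4 -11.3 45
```

```text
t 40.75 pos [ 5.084e+02 -3.615e+02 -5.000e-01] phi 44.93 w 44.7 F [-0.4  0.5  0.5]
turn first (5deg units) [ 0.06   0.006 -0.015]
shift after turn, tool axes [ 0.0006 -0.0024  0.0108]  before turn [ 0.0006 -0.0024  0.0108]
```

apply_moves(
  increments=[
    [[0.0006,-0.0024,0,0.06,0,0],[0,0,0,0,0,0],[0,0,0.004,0,0,0],[0,0,0.004,0,0,0],[0,0,0.002,0,0,0],[0,0,0,0,0,0]],
  ],
)

```text
t: 41.35
eef_pos: [0.5073, -0.3591, -0.0114]
ee_rot: [0.924, 0.382, -0.0, -0.0]
force: [-1.6, -0.4, -0.6]
grip_width: 0.0442
```

apply_moves(
  increments=[
    [[0,0,0.001,0,0,0],[0,0,0,0,0,0]],
  ],
)

```text
t: 41.55
eef_pos: [0.5075, -0.3593, -0.0111]
ee_rot: [0.924, 0.382, -0.0, 0.0]
force: [-0.2, -0.6, -0.3]
grip_width: 0.0441
```

apply_moves(
  increments=[
    [[0,0,0.001,0,0,0],[0,0,0,0,0,0]],
  ],
)

```text
t: 41.75
eef_pos: [0.5077, -0.3595, -0.0113]
ee_rot: [0.924, 0.382, 0.0, 0.001]
force: [-0.1, -0.8, -0.7]
grip_width: 0.0443
```

On the floor at -11.3, as predicted. Release, lift, and go for the shaker.

apply_moves(
  increments=[
    [[0,0,0,0,0,0],[0,0,0,0,0,0],[0,0,0,0,0,0],[0,0,0,0,0,0],[0,0,-0.01,0,0,0],[0,0,-0.02,0,0,0],[0,0,-0.03,0,0,0],[0,0,-0.03,0,0,0],[0,0,-0.03,0,0,0],[0,0,0,0,0,0]],
  ],
  grip=0.4,
)

```text
t: 42.75
eef_pos: [0.5075, -0.3592, 0.1147]
ee_rot: [0.924, 0.382, -0.0, 0.0]
force: [1.2, 0.0, 0.2]
grip_width: 0.0641
```

```bash
python3 go.py 613.5 3 115 45; python3 go.py 613.5 3 115 85|tail -2
```

```text
t 42.75 pos [ 507.5 -359.2  114.7] phi 44.94 w 64.1 F [1.2 0.  0.2]
turn first (5deg units) [ 0.003  0.005 -0.012]
shift after turn, tool axes [ 3.311e-01 -1.811e-01 -3.000e-04]  before turn [ 0.3309 -0.1814 -0.0005]
turn first (5deg units) [ 1.000e-03  5.000e-03 -8.012e+00]
shift after turn, tool axes [ 3.70e-01  7.41e-02 -3.00e-04]  before turn [ 0.3309 -0.1814 -0.0005]
```

apply_moves(
  increments=[
    [[0,0,0,0,0,-0.97],[0,0,0,0,0,-0.97],[0,0,0,0,0,-0.97],[0,0,0,0,0,-0.97],[0,0,0,0,0,-0.97],[0,0,0,0,0,-0.97],[0,0,0,0,0,-0.97],[0,0,0,0,0,-0.97],[0,0,0,0,0,0],[0,0,0,0,0,0]],
  ],
)

```text
t: 43.75
eef_pos: [0.5061, -0.3579, 0.1158]
ee_rot: [0.736, 0.677, -0.0, -0.0]
force: [-0.0, -0.4, 0.4]
grip_width: 0.0638
```

```bash
python3 go.py 613.5 3 115 85
```

```text
t 43.75 pos [ 506.1 -357.9  115.8] phi 85.18 w 63.8 F [-0.  -0.4  0.4]
turn first (5deg units) [-0.008 -0.     0.035]
shift after turn, tool axes [0.3689 0.0755 0.0008]  before turn [0.3687 0.0767 0.0008]
```

apply_moves(
  increments=[
    [[0.028,0.0057,-0.001,0,0,0],[0.028,0.0057,-0.001,0,0,0],[0.028,0.0057,-0.001,0,0,0],[0.028,0.0057,-0.001,0,0,0],[0.028,0.0057,-0.001,0,0,0],[0.028,0.0057,-0.001,0,0,0],[0.028,0.0057,-0.001,0,0,0],[0.028,0.0057,-0.001,0,0,0],[0.028,0.0057,-0.001,0,0,0],[0.028,0.0057,-0.001,0,0,0],[0.028,0.0057,-0.001,0,0,0],[0.028,0.0057,-0.001,0,0,0],[0.028,0.0057,-0.001,0,0,0],[0,0,0,0,0,0],[0,0,0,0,0,0]],
  ],
)

```text
t: 45.25
eef_pos: [0.6184, 0.0105, 0.1281]
ee_rot: [0.748, 0.664, -0.001, -0.001]
force: [-0.6, -0.1, -0.6]
grip_width: 0.0643
```

```bash
python3 go.py 613.5 3 50 85; python3 -c "
from h import *
grab('top','t14');cv2.imwrite('pics/t14c.png',cv2.resize(cv2.imread('pics/t14.png')[140:290,280:480],(800,600)))
cv2.imwrite('pics/t14d.png',cv2.resize(cv2.imread('pics/t14.png')[120:300,60:300],(800,600)))
grab('side','s14');cv2.imwrite('pics/s14c.png',cv2.resize(cv2.imread('pics/s14.png')[84:384,120:480],(720,600)))"
```

```text
t 45.25 pos [618.4  10.5 128.1] phi 83.2 w 64.3 F [-0.6 -0.1 -0.6]
turn first (5deg units) [-0.019 -0.002 -0.36 ]
shift after turn, tool axes [-0.0079 -0.0042  0.0781]  before turn [-0.008  -0.0038  0.0781]
```

View pics/t14c.png

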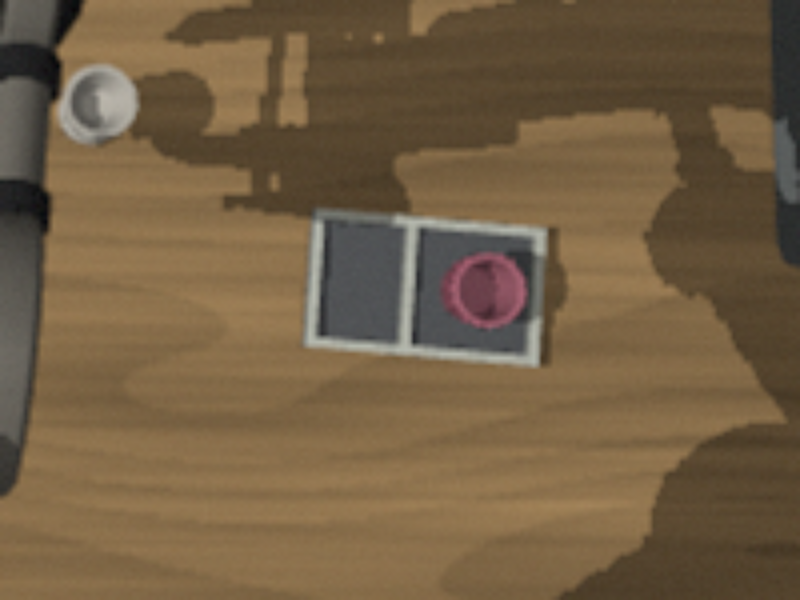

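View pics/s14c.png

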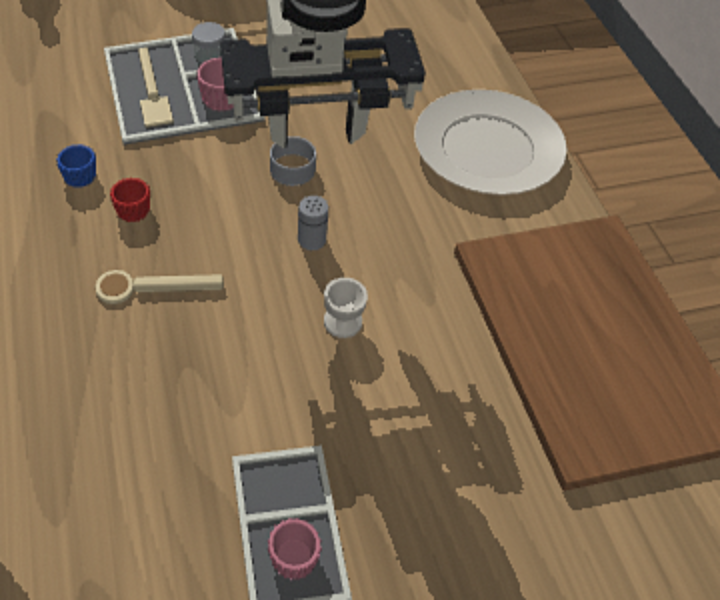

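View pics/t14d.png

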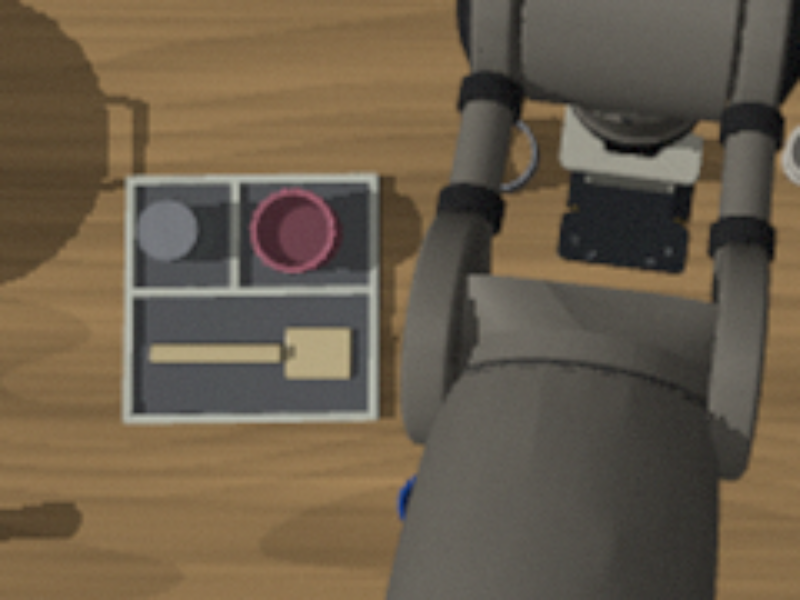

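All four placed pieces stand in their bays. Last is the shaker, at (314,220) in the side crop.

apply_moves(
  increments=[
    [[-0.008,-0.004,0,0,0,-0.36],[0,0,0,0,0,0],[0,0,0.02,0,0,0],[0,0,0.03,0,0,0],[0,0,0.02,0,0,0],[0,0,0,0,0,0],[0,0,0,0,0,0]],
  ],
)

```text
t: 46.05
eef_pos: [0.614, -0.0041, 0.0582]
ee_rot: [0.742, 0.67, 0.001, 0.001]
force: [0.9, 0.0, 0.7]
grip_width: 0.0643
```

```bash
python3 go.py 613.5 3 0 85
```

```text
t 46.05 pos [614.   -4.1  58.2] phi 84.12 w 64.3 F [0.9 0.  0.7]
turn first (5deg units) [ 0.025  0.001 -0.177]
shift after turn, tool axes [ 0.0071 -0.0011  0.0582]  before turn [ 0.007  -0.0013  0.0582]
```

apply_moves(
  increments=[
    [[0.007,-0.001,0,0.02,0,-0.17],[0,0,0,0,0,0],[0,0,0,0,0,0]],
  ],
)

```text
t: 46.35
eef_pos: [0.6154, 0.003, 0.0613]
ee_rot: [0.738, 0.675, 0.002, 0.002]
force: [0.4, -0.7, 0.9]
grip_width: 0.0642
```

```bash
python3 go.py 613.5 3 0 85
```

```text
t 46.35 pos [615.4   3.   61.3] phi 84.95 w 64.2 F [ 0.4 -0.7  0.9]
turn first (5deg units) [ 0.055  0.002 -0.01 ]
shift after turn, tool axes [-0.0001 -0.0019  0.0613]  before turn [-0.0001 -0.0021  0.0613]
```

apply_moves(
  increments=[
    [[0,-0.002,0,0.05,0,0],[0,0,0,0,0,0],[0,0,0.012,0,0,0],[0,0,0.015,0,0,0],[0,0,0.015,0,0,0],[0,0,0.01,0,0,0],[0,0,0.006,0,0,0],[0,0,0,0,0,0]],
  ],
)

```text
t: 47.15
eef_pos: [0.6136, 0.0032, 0.0]
ee_rot: [0.738, 0.675, 0.001, 0.001]
force: [-0.2, -0.2, 0.2]
grip_width: 0.0644
```

```bash
python3 go.py 613.5 3 0 85
```

```text
t 47.15 pos [613.6   3.2   0. ] phi 84.96 w 64.4 F [-0.2 -0.2  0.2]
turn first (5deg units) [ 0.022  0.003 -0.009]
shift after turn, tool axes [-0.0002 -0.0001  0.    ]  before turn [-0.0002 -0.0001  0.    ]
```

apply_moves(
  increments=[
    [[0,0,0,0,0,0],[0,0,0,0,0,0],[0,0,0,0,0,0],[0,0,0,0,0,0],[0,0,0,0,0,0],[0,0,0,0,0,0]],
  ],
  grip=-1,
  newtons=25,
)

```text
t: 47.75
eef_pos: [0.6153, 0.003, 0.0021]
ee_rot: [0.738, 0.675, 0.002, 0.002]
force: [0.6, -1.0, -1.2]
grip_width: 0.0336
```

```bash
python3 go.py 613.5 3 0 85
```

```text
t 47.75 pos [615.3   3.    2.1] phi 84.96 w 33.6 F [ 0.6 -1.  -1.2]
turn first (5deg units) [ 0.07   0.005 -0.008]
shift after turn, tool axes [-0.0002 -0.0018  0.0021]  before turn [-0.0002 -0.0018  0.0021]
```

apply_moves(
  increments=[
    [[0,0,-0.01,0,0,0],[0,0,-0.025,0,0,0],[0,0,-0.03,0,0,0],[0,0,-0.03,0,0,0],[0,0,-0.025,0,0,0],[0,0,0,0,0,0],[0,0,0,0,0,0]],
  ],
)

```text
t: 48.45
eef_pos: [0.6129, 0.0034, 0.1284]
ee_rot: [0.738, 0.675, 0.001, 0.001]
force: [-0.2, 0.1, -2.4]
grip_width: 0.0335
```

```bash
python3 go.py 513.1 -288.6 110 85; python3 -c "
from h import *
grab('side','s15');cv2.imwrite('pics/s15c.png',cv2.resize(cv2.imread('pics/s15.png')[84:284,200:440],(720,600)))"
```

```text
t 48.45 pos [612.9   3.4 128.4] phi 84.96 w 33.5 F [-0.2  0.1 -2.4]
turn first (5deg units) [ 0.033  0.004 -0.008]
shift after turn, tool axes [-0.2996 -0.074   0.0184]  before turn [-0.2996 -0.0738  0.0183]
```

View pics/s15c.png

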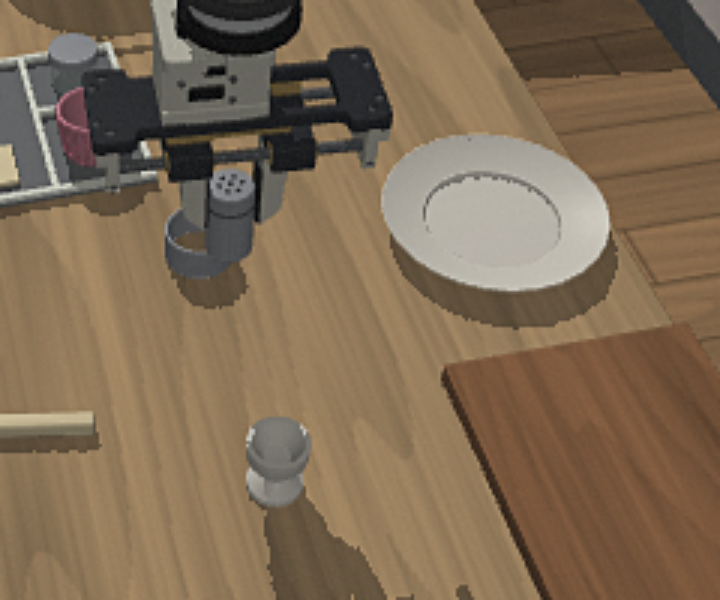

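apply_moves(
  increments=[
    [[-0.0265,-0.0065,0,0,0,0],[-0.0265,-0.0065,0,0,0,0],[-0.0265,-0.0065,0,0,0,0],[-0.0265,-0.0065,0,0,0,0],[-0.0265,-0.0065,0,0,0,0],[-0.0265,-0.0065,0,0,0,0],[-0.0265,-0.0065,0,0,0,0],[-0.0265,-0.0065,0,0,0,0],[-0.0265,-0.0065,0,0,0,0],[-0.0265,-0.0065,0,0,0,0],[-0.0265,-0.0065,0,0,0,0],[0,0,0,0,0,0],[0,0,0,0,0,0]],
  ],
)

```text
t: 49.8
eef_pos: [0.5025, -0.286, 0.1071]
ee_rot: [0.737, 0.676, -0.005, -0.015]
force: [0.6, 0.5, -1.3]
grip_width: 0.0332
```

```bash
python3 go.py 513.1 -288.6 40 85
```

```text
t 49.8 pos [ 502.5 -286.   107.1] phi 85.06 w 33.2 F [ 0.6  0.5 -1.3]
turn first (5deg units) [-0.339 -0.148  0.014]
shift after turn, tool axes [-0.0017  0.0107  0.0671]  before turn [-0.0025  0.0127  0.0668]
```

apply_moves(
  increments=[
    [[0,0,0,-0.34,-0.15,0],[0,0,0,0,0,0],[0,0,0,0,0,0],[-0.0017,0.0107,0,0,0,0],[0,0,0,0,0,0],[0,0,0.02,0,0,0],[0,0,0.02,0,0,0],[0,0,0.015,0,0,0],[0,0,0,0,0,0],[0,0,0,0,0,0]],
  ],
)

```text
t: 50.8
eef_pos: [0.5135, -0.2819, 0.0484]
ee_rot: [0.734, 0.679, -0.001, -0.004]
force: [0.5, -0.3, -0.4]
grip_width: 0.0335
```

```bash
python3 go.py 513.1 -288.6 6 85
```

```text
t 50.8 pos [ 513.5 -281.9   48.4] phi 85.47 w 33.5 F [ 0.5 -0.3 -0.4]
turn first (5deg units) [-0.072 -0.049  0.094]
shift after turn, tool axes [-0.0067  0.0002  0.0424]  before turn [-0.0069  0.0004  0.0423]
```

apply_moves(
  increments=[
    [[-0.0067,0,0,-0.07,-0.05,0.09],[0,0,0,0,0,0],[0,0,0.008,0,0,0],[0,0,0.01,0,0,0],[0,0,0.008,0,0,0],[0,0,0,0,0,0]],
  ],
)

```text
t: 51.4
eef_pos: [0.5141, -0.2901, 0.023]
ee_rot: [0.737, 0.675, 0.0, 0.002]
force: [0.1, 0.2, -1.4]
grip_width: 0.034
```

```bash
python3 go.py 513.1 -288.6 6 85
```

```text
t 51.4 pos [ 514.1 -290.1   23. ] phi 84.98 w 34.0 F [ 0.1  0.2 -1.4]
turn first (5deg units) [ 0.045  0.032 -0.003]
shift after turn, tool axes [ 0.0014 -0.0011  0.017 ]  before turn [ 0.0014 -0.0012  0.017 ]
```

apply_moves(
  increments=[
    [[0.0014,-0.0011,0,0.045,0.03,0],[0,0,0,0,0,0],[0,0,0.005,0,0,0],[0,0,0.005,0,0,0],[0,0,0.004,0,0,0],[0,0,0.002,0,0,0],[0,0,0,0,0,0]],
  ],
)

```text
t: 52.1
eef_pos: [0.5133, -0.2885, 0.0057]
ee_rot: [0.737, 0.676, -0.0, 0.0]
force: [-0.0, 0.3, 1.5]
grip_width: 0.0336
```

apply_moves(
  increments=[
    [[0,0,0.001,0,0,0],[0,0,0,0,0,0]],
  ],
)

```text
t: 52.3
eef_pos: [0.5135, -0.2886, 0.0059]
ee_rot: [0.737, 0.676, -0.0, 0.0]
force: [-0.0, 0.6, -0.7]
grip_width: 0.0338
```

apply_moves(
  increments=[
    [[0,0,0.001,0,0,0],[0,0,0,0,0,0]],
  ],
)

```text
t: 52.5
eef_pos: [0.5138, -0.2889, 0.0057]
ee_rot: [0.737, 0.676, 0.0, 0.001]
force: [-0.6, -1.4, -0.6]
grip_width: 0.0333
```

Floor contact at 5.7, as predicted. Release, lift, and move clear for the final check.

apply_moves(
  increments=[
    [[0,0,0,0,0,0],[0,0,0,0,0,0],[0,0,0,0,0,0],[0,0,0,0,0,0],[0,0,-0.01,0,0,0],[0,0,-0.02,0,0,0],[0,0,-0.03,0,0,0],[0,0,-0.04,0,0,0],[0,0,-0.04,0,0,0],[0,0,-0.03,0,0,0],[0,0,0,0,0,0]],
  ],
  grip=0.3,
)

```text
t: 53.6
eef_pos: [0.5133, -0.2885, 0.1851]
ee_rot: [0.737, 0.676, 0.0, 0.001]
force: [0.8, 0.5, 1.0]
grip_width: 0.0594
```

apply_moves(
  increments=[
    [[0,0.035,0,0,0,0],[0,0.035,0,0,0,0],[0,0.035,0,0,0,0],[0.035,0,0,0,0,0],[0.035,0,0,0,0,0],[0.035,0,0,0,0,0],[0,0,0,0,0,0],[0,0,0,0,0,0]],
  ],
)

```text
t: 54.4
eef_pos: [0.629, -0.1899, 0.1811]
ee_rot: [0.738, 0.675, -0.002, -0.002]
force: [0.1, -0.4, 0.4]
grip_width: 0.0593
```

```bash
python3 go.py 513.1 -288.6 6 85; python3 -c "
from h import *
grab('top','t16');cv2.imwrite('pics/t16b.png',cv2.resize(cv2.imread('pics/t16.png')[110:310,60:460],(800,400),interpolation=cv2.INTER_CUBIC))
grab('side','s16');cv2.imwrite('pics/s16b.png',cv2.resize(cv2.imread('pics/s16.png'),(800,600),interpolation=cv2.INTER_CUBIC))"
```

```text
t 54.4 pos [ 629.  -189.9  181.1] phi 84.84 w 59.3 F [ 0.1 -0.4  0.4]
turn first (5deg units) [-0.059 -0.007 -0.032]
shift after turn, tool axes [-0.1084 -0.1069  0.1751]  before turn [-0.1088 -0.1057  0.1755]
```

View pics/t16b.png

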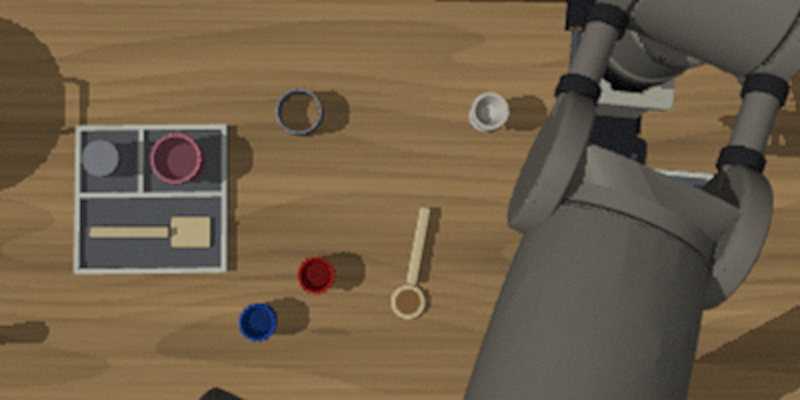

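View pics/s16b.png

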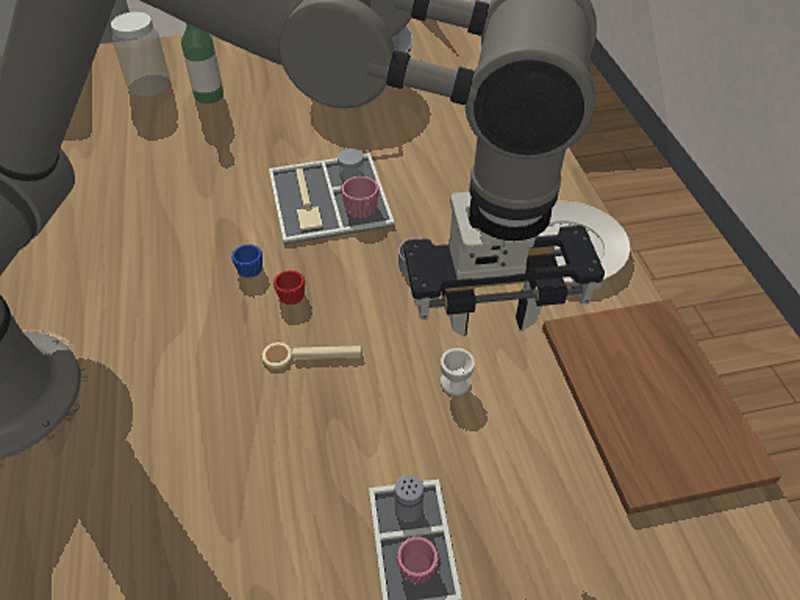

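Both kits are made up: the shaker stands at (408,497) in the side view with the small cup at (417,560) beside it. I'll do one numeric check, then hand in.

Run:
```python
from meas import *
d=load('t14');e=load('t16');d0=load('top0');s=load('s16')
for tag,D,z in(('large',e,.049),('small',d,.038)):
    f=hsv(D);H,S,V=f[...,0],f[...,1],f[...,2]
    for m,st,c in blobs(D,(H>155)&(H<177)&(S>60)):print(tag,st[4],(ray(D,*c,z)*1000).round(0))
for n,X in dict(shaker=(.5135,-.2887,.064),jar=(.5596,.3619,.044)).items(): print(n,'expected side px (800 scale)',np.round(np.array(proj(s,X))*1.5625,0))
for n,(u,v) in dict(cutter=(210,166),egg=(304,166),spoon=(265,240)).items():
    r=28 if n=='spoon' else 11; a=d0['frame'][v-r:v+r,u-11:u+11].astype(int);b=e['frame'][v-r:v+r,u-11:u+11].astype(int)
    print(n,'median diff',np.median(abs(a-b)), '95%',np.percentile(abs(a-b),95))
ctrl.hand_in(); print('handed in',ctrl.state()['t'])
```

```text
large 558 [559. 265.  49.]
small 562 [560. 269.  38.]
small 333 [ 507. -357.   38.]
shaker expected side px (800 scale) [407. 488.]
jar expected side px (800 scale) [349. 157.]
cutter median diff 6.0 95% 10.0
egg median diff 9.0 95% 13.0
spoon median diff 8.0 95% 15.0
the job is handed in; nothing more can be done
the job is handed in; nothing more can be done
```

Both kits are made up in the order asked and handed in at about 55 s. No verdict came back.

**Placements:** each piece was set down until it stopped on the tray floor.
- **Big tray:** the spatula lies flat along the long bay. The large cup is in the wider short bay, measured at about (559, 265) mm against a bay centre of (560, 268). The jar is in the narrower bay.
- **Small tray:** the small pink cup is in the wider bay, measured at about (507, -357) mm against a bay centre of (507, -359). The shaker is upright in the narrower bay.

**Last checks:** the jar and shaker show in the side view where their release positions predict. The image patches around the cutter, egg cup and spoon match the first picture to within small overall brightness differences. The red and blue cups were not touched.

**What disagreed:**
- **Height readings:** the reported tool height read about 26 to 27 mm low.
- **First grasp:** because of that, my first grasp on the spatula closed in the air above the handle without touching it. I worked out the offset from the camera and small force-watched steps, and corrected every later move.
- **Wrist force:** it showed almost no rise when pieces touched down, so I judged contact by the tool ceasing to descend.

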